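Tip the castor rollers into the stock box and shut it

TASK

Take the metal scoop cup by its grip and pour all six castor rollers out of it into the open grey stock box. Stand the empty cup upright again near the middle of the black rubber mat and push the box's stiff lid fully shut. Leave the other things on the desk where they are.

Things in the scene. Friction and masses are not known exactly. Their poses are not given: they have to be found in the camera images.
- cup: square aluminium scoop cup holding the rollers, open at the top, 67 long (x) x 66 wide (y) x 96 mm high, walls 3, floor 4 mm thick. Origin: centre of its underside; z up. Its +x wall is upright for 36 mm, then leans out 30 degrees to form the pouring lip; a flat grip plate sticks out on its -x side (see cup_grip). 140 g
- cup_grip (a point): point on the cup's flat upright grip plate, at x -66, z 65 mm of the cup; axes as the cup. The plate is 14 mm thick (along y) and spans x -33 to -90, z 32 to 92 mm of the cup
- cup_lip (a point): middle of the edge of the pouring lip, at x +67.5, z 97 mm of the cup; axes as the cup
- mat: black rubber mat fixed to the desk on which the cup stands, 180 x 180 x 3 mm; origin at the centre of its underside
- box: grey steel stock box fixed to the desk, open at the top, 140 (x) x 160 (y) x 70 mm high, walls 4 mm; origin at the centre of its underside; the lid is hinged along its +x rim, the side away from the robot
- lid (a joint): angle of the box's lid: 0 lies shut on the rim, grows as it opens, about 1.57 stands upright, at most 1.9. The hinge is stiff (about 0.35 N m of friction) and the lid stays where it is left
- lid_hinge (a point): middle of the hinge line, on the box at x +70, z 70.5 mm; its axes turn with the lid: -x runs to the lid's free edge, z is the outer face's normal (up when shut). The lid is a slab 8 mm thick (outer face at z 8), 166 wide (y), free edge at x -143 mm; 180 g
- lid_edge (a point): point on the outer face of the lid, 140 mm from the hinge, at mid-width; axes as lid_hinge
- roller0_center (a point): centre of a white nylon castor roller, a cylinder 26 mm across and 22 mm high, axis z, 20 g; at first in the cup
- roller1_center (a point): centre of a white nylon castor roller, a cylinder 26 mm across and 22 mm high, axis z, 20 g; at first in the cup
- roller2_center (a point): centre of a white nylon castor roller, a cylinder 26 mm across and 22 mm high, axis z, 20 g; at first in the cup
- roller3_center (a point): centre of a white nylon castor roller, a cylinder 26 mm across and 22 mm high, axis z, 20 g; at first in the cup
- roller4_center (a point): centre of a white nylon castor roller, a cylinder 26 mm across and 22 mm high, axis z, 20 g; at first in the cup
- roller5_center (a point): centre of a white nylon castor roller, a cylinder 26 mm across and 22 mm high, axis z, 20 g; at first in the cup
- tape: black roll of tape lying flat, 90 mm across, 24 high; a bystander, not to be disturbed; origin under it
- jar: closed black jar with a green cap, 60 mm across, 85 high; a bystander, not to be disturbed; origin under it
- pencup: empty round pen cup with upright walls and no grip, 72 mm across, 90 high; a bystander, not to be disturbed; origin under it
- torch: black torch lying flat, 145 mm long; a bystander, not to be disturbed; origin under it
- driver: screwdriver lying flat, 190 mm long; a bystander, not to be disturbed; origin under it
Mind the look-alikes: they are no part of the job. Leave any yellow look-alike of the cup alone. What is shaped like the box but purple is not meant.

How it is judged:
On the way, in this order (a step that is already met when the one before it is completed fails the run):
1. the cup is tipped over by more than 45 degrees with its lip over the box (angle between cup's own z axis and vertical above 0.79 rad and horizontal distance between cup_lip and box below 0.12 m).
2. all six rollers are in the box (x of roller0_center in the frame of box between -0.07 and 0.07 m and y of roller0_center in the frame of box between -0.08 and 0.08 m and z of roller0_center in the frame of box between 0 and 0.07 m and x of roller1_center in the frame of box between -0.07 and 0.07 m and y of roller1_center in the frame of box between -0.08 and 0.08 m and z of roller1_center in the frame of box between 0 and 0.07 m and x of roller2_center in the frame of box between -0.07 and 0.07 m and y of roller2_center in the frame of box between -0.08 and 0.08 m and z of roller2_center in the frame of box between 0 and 0.07 m and x of roller3_center in the frame of box between -0.07 and 0.07 m and y of roller3_center in the frame of box between -0.08 and 0.08 m and z of roller3_center in the frame of box between 0 and 0.07 m and x of roller4_center in the frame of box between -0.07 and 0.07 m and y of roller4_center in the frame of box between -0.08 and 0.08 m and z of roller4_center in the frame of box between 0 and 0.07 m and x of roller5_center in the frame of box between -0.07 and 0.07 m and y of roller5_center in the frame of box between -0.08 and 0.08 m and z of roller5_center in the frame of box between 0 and 0.07 m), for 0.2 s.
3. the cup stands on the mat, the lid is shut (value of joint lid below 0.04 rad and angle between cup's own z axis and vertical below 0.1 rad and horizontal distance between cup and mat below 0.06 m and z of cup in the frame of mat below 0.008 m and linear speed of cup below 0.02 m/s), for 0.1 s.
At the end, for the whole second after the job is handed in: All six rollers lie inside the box, the lid is fully shut (under 0.04 rad), and the cup stands upright (within 6 degrees) and at rest on the mat, its centre within 60 mm of the mat's centre (all of step 2 and all of step 3); the robot touches nothing.
It fails at once if a bystander is shoved more than 40 mm (distance of any of tape, jar, pencup, torch, driver from where it was at the start of the episode above 0.04 m).
It also fails if it takes over 72 s, if anything falls off the work surface, if the arm or the gripper's body presses on something with over 40 N, if the wrist force passes 120 N, or if a joint passes its speed limit or range.

ROBOT

A 7-joint arm with a two-finger parallel gripper is mounted at the origin on the work surface. World frame = base frame: x ahead of the robot, y to its left, z up, the work surface at z = 0. Lengths are in m, angles in rad, forces in N, time in s.
With the tool pointing down it reaches from about 0.4 to 0.875 m from the base axis. Payload 19.3 kg.
Tool frame: the origin (TCP) lies at the very end of the fingers, on their centre line; the grasp point (between the pads) lies 19 mm behind it; z points along the fingers, y is the line along which they close (so a half turn about z gives the same grasp; the last joint's range is limited). The gripper opens to 85 mm and grips with 20 to 120 N. Pads are 22 mm wide; open, the fingers measure 114 mm over their backs; the gripper's body (76 mm by 85 mm) begins 54 mm behind the grasp point. The pads swing forward as they close: fully open they stand 13 mm farther back than shut.
Start: joints at [-1.196, 0.521, -0.036, 1.599, 0.021, 1.021, -0.113], TCP at [0.269, 0.564, 0.201] pointing down, gripper open.
Joint ranges: [-2.91, 2.91], [-0.3, 2.13], [-1.5, 1.42], [0.17, 2.43], [-1.26, 4.41], [0.16, 1.93], [-2.52, 2.52]. Speed limits (rad/s): [1.89, 1.89, 2.39, 2.39, 3.01, 3.01, 3.01].

INTERFACE

Orientations are given as [roll, pitch, yaw] about the fixed x, y, z axes, in that order (R = Rz(yaw) Ry(pitch) Rx(roll)).
In Python, from workcell import monitor, optics, job_done gives the robot as it stands.
- The arm moves only by the shell command python3 -m handwheel 'ROWS' [FORCE]. ROWS is JSON, a list of rows, each an object of numbers: "dx", "dy", "dz": the shift along the tool's x, y, z in cm; "wx", "wy", "wz": the turn, a rotation vector about the tool's x, y, z in rad; "claw": the opening in per cent of the stroke, from 0 (shut) to 100 (fully open). A call has 1 to 8 rows; each row shifts and turns the commanded pose from where the row before left it, along the tool's axes as they then stand; what a row does not reach is not made up. A row lasts 1/8 s, in which the tool goes at most 62.5 mm and 10.7 degrees, less where a joint would pass 70% of its speed; a pose out of reach is approached as far as the arm can. A call with a gripper value outside its range is refused whole. The fingers move at their own pace and stop on an object; FORCE is the grip in N (left out, the last holds). Time passes only in rows, so rows that do not move let the fingers close. It gives the time, the measured TCP pose, the force, the opening and the grip force at its end, in the units of the state.
- monitor.observe(): the state, without advancing time (a new reading comes with each control period).
- optics.grab_frame(name): name is "scene" or "top" or "wrist"; returns a dict with "frame" (480x640x3 uint8, blue, green, red), "fovy" (degrees; the focal length in pixels is half the picture's height over the tangent of half this angle, whatever the lens; pixels are square), "cx", "cy" (the principal point, pixels), "k1" (the pictures are not rectified: a ray, as slopes to the right and down, at radius r is drawn at 1 + k1 r^2 times it, then the intrinsics apply), "R" (3x3) and "t" (3): a world point X has camera coordinates R X + t. Camera axes: x right, y down, z forward; pixel columns grow to the right and rows downward; lengths in m; the calibration is good to about 2 mm. A picture is of the moment at which its call begins. There is no depth.
- job_done(): hands the job in; it is judged then, once.
Trained networks look in the newest picture that a camera, given by its name, has taken for a name from the list of things; names that differ only in an ending like _2 or _b are one class to them, and where a whole thing is asked for, a point or a joint stands for the part that bears it (a point fixed in the world has none). Each returns a list of dicts, best first, with "p" (0 to 1); they miss things now and then, are a little off and sometimes report something else, mostly with a low value. They report only what shows in the picture. A call takes as long as a camera call. They do not tell look-alikes from the thing itself.
- optics.masks_of(name, camera): "region" (480x640 bool, what is visible of it) and "rect" ([left, top, width, height] in pixels, round what is visible of it).
The state is a dict: "clock": time; "qpos": joint angles; "qd": joint speeds; "joint_efforts": joint torques, N m; "position": TCP position; "tool_rot": TCP orientation; "force": force on the tool from outside, world axes, zero at the start; "moment": the same for the moment, N m; "grip_width": finger opening in m; "finger_force": force on a finger pad.
Only numpy, scipy, OpenCV 4.12 (cv2) and the standard library are available. Lean on these libraries where they do the work, as an engineer would, in place of code of your own. Each camera call takes 0.05 s, during which the arm holds its last target. There are 200 camera calls.

## Working session

There is one attempt and no reset: what is moved stays moved. The work goes in short steps, Python scripts to look and compute and a shell command to move; the robot and the scene stay as the last step left them, time stands still between calls to the robot, and variables do not carry over. Pictures are saved under pics/ and viewed, at most 10 in all, crops included, and the job is handed in when it is done.

```bash
mkdir -p pics; ls; python3 - <<'E'
from workcell import monitor, optics
import cv2,numpy as np
s=monitor.observe(); print({k:np.round(v,3).tolist() for k,v in s.items()})
for n in("scene","top"):
    f=optics.grab_frame(n); cv2.imwrite(f"pics/{n}0.png",f["frame"]); print(n,f["fovy"],f["cx"],f["cy"],f["k1"],np.round(f["R"],3).tolist(),np.round(f["t"],3))
    for k in("cup","box","mat","lid"):
        for d in optics.masks_of(k,n): print(k,round(d["p"],2),d["rect"])
E
```

```text
pics
{'clock': 0.0, 'qpos': [-1.196, 0.522, -0.036, 1.6, 0.021, 1.021, -0.113], 'qd': [-0.002, 0.001, -0.001, -0.001, 0.001, 0.0, -0.0], 'joint_efforts': [0.003, -92.71, 1.981, -36.992, 0.018, 0.008, -0.0], 'position': [0.269, 0.564, 0.201], 'tool_rot': [-3.14, 0.0, 2.697], 'force': [0.212, -0.451, 0.7], 'moment': [0.008, -0.015, 0.038], 'finger_force': 0.0, 'grip_width': 0.085}
scene 48.48511368706442 321.8637162907104 243.7267396884377 -0.11261097453325902 [[-0.481, 0.877, -0.01], [0.745, 0.402, -0.532], [-0.462, -0.264, -0.847]] [ 0.225 -0.311  1.566]
cup 0.73 [255.0, 135.9, 55.1, 43.5]
cup 0.69 [195.8, 208.1, 52.7, 67.3]
box 0.68 [336.3, 250.6, 85.2, 86.0]
box 0.58 [400.6, 339.2, 106.5, 105.1]
box 0.45 [475.7, 262.8, 34.4, 44.0]
mat 0.8 [190.1, 220.8, 91.7, 73.2]
lid 0.6 [337.2, 263.1, 76.6, 68.6]
lid 0.58 [406.9, 339.9, 101.1, 100.6]
top 43.30249700697706 320.9296518016168 233.74527168175658 0.05566179877397779 [[0.025, -1.0, -0.006], [-0.992, -0.024, -0.125], [0.124, 0.009, -0.992]] [-0.007  0.52   1.257]
cup 0.74 [402.2, 166.6, 42.3, 81.8]
cup 0.61 [397.3, 342.2, 82.9, 50.4]
box 0.63 [76.6, 126.8, 103.8, 83.9]
box 0.6 [181.3, 189.3, 104.6, 82.0]
mat 0.86 [365.0, 173.9, 97.9, 89.8]
lid 0.83 [79.8, 123.0, 90.1, 82.4]
lid 0.58 [185.0, 191.1, 91.7, 17.9]
```

View pics/scene0.png

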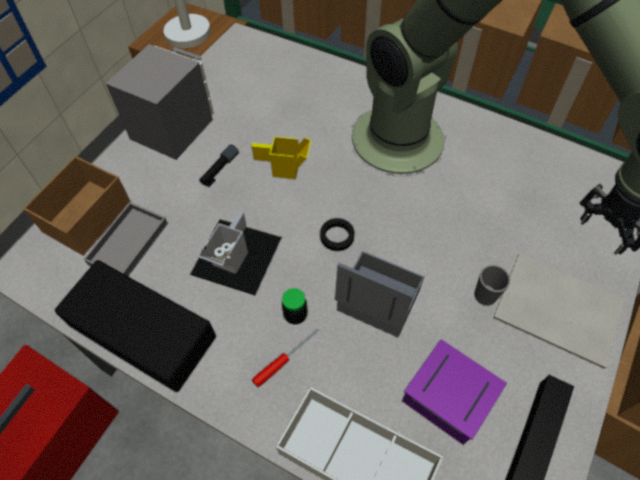

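View pics/top0.png

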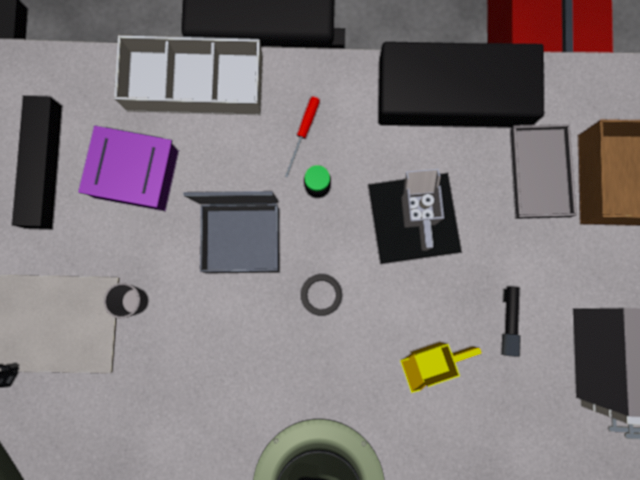

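The scene view shows the aluminium cup on the mat at about (225,245) and the grey box with its lid up at about (380,290). In the top view the cup is at (424,205) with its grip towards the robot, and the box is at (240,235). The yellow cup and purple box are decoys. Next I'll fit poses to the masks.

```bash
cat > h.py <<'E'
import numpy as np, cv2
from scipy.optimize import minimize
from workcell import monitor, optics
def proj(f,X):
    X=np.atleast_2d(X)@np.array(f["R"]).T+f["t"]; s=X[:,:2]/X[:,2:]
    s=s*(1+f["k1"]*(s**2).sum(1,keepdims=True)); F=240/np.tan(np.radians(f["fovy"])/2)
    return s*F+[f["cx"],f["cy"]]
def ray(f,uv,z):
    F=240/np.tan(np.radians(f["fovy"])/2); d=(np.atleast_2d(uv)-[f["cx"],f["cy"]])/F; s=d.copy()
    for _ in range(10): s=d/(1+f["k1"]*(s**2).sum(1,keepdims=True))
    R=np.array(f["R"]); D=np.c_[s,np.ones(len(s))]@R; C=-R.T@np.array(f["t"])
    return C+D*((z-C[2])/D[:,2])[:,None]
def bx(x0,x1,y0,y1,z0,z1): return np.array([[x,y,z] for x in(x0,x1) for y in(y0,y1) for z in(z0,z1)])/1e3
CUP=[bx(-33.5,33.5,-33,33,0,36),np.r_[bx(-33.5,33.5,-33,33,36,36.1),bx(-33.5,67.5,-33,33,96,97)],bx(-90,-33,-7,7,32,92)]
MAT=[bx(-90,90,-90,90,0,3)]
BOX=[bx(-70,70,-80,80,0,70)]
def Rz(a): c,s=np.cos(a),np.sin(a); return np.array([[c,-s,0],[s,c,0],[0,0,1]])
def lidpts(a):
    P=bx(-143,0,-83,83,0,8); c,s=np.cos(a),np.sin(a)   # opening: -x edge rises
    return P@np.array([[c,0,s],[0,1,0],[-s,0,c]]).T*[1,1,1]+[.07,0,.0705]
def sil(f,parts,x,y,yaw,z,S=4):
    m=np.zeros((480*S,640*S),np.uint8)
    for P in parts:
        u=proj(f,P@Rz(yaw).T+[x,y,z]); h=cv2.convexHull(((u+.5)*S-.5).astype(np.float32).round().astype(np.int32)); cv2.fillConvexPoly(m,h,1)
    return m
E
python3 - <<'E'
from h import *
S=3
F={n:optics.grab_frame(n) for n in("scene","top")}
M={(k,n):optics.masks_of(k,n) for k in("cup","mat","box","lid") for n in F}
def pick(k,n,uv):
    return max((d for d in M[k,n]),key=lambda d:-np.hypot(d["rect"][0]+d["rect"][2]/2-uv[0],d["rect"][1]+d["rect"][3]/2-uv[1]))["region"]
def fit(obs,parts,x0,z):
    big={n:cv2.resize(m.astype(np.uint8),None,fx=S,fy=S,interpolation=cv2.INTER_NEAREST) for n,m in obs.items()}
    def c(p):
        t=0
        for n in obs:
            s=sil(F[n],parts(p) if callable(parts) else parts,*p[:3],z,S); t-=(s&big[n]).sum()/(s|big[n]).sum()
        return t
    r=min((minimize(c,np.array(x0)+np.r_[0,0,a,np.zeros(len(x0)-3)],method="Nelder-Mead",options=dict(initial_simplex=None,xatol=2e-4,fatol=1e-4)) for a in(-.15,.05,.2)),key=lambda r:r.fun); return r
i=ray(F["top"],[[415,218],[424,205],[240,238]],0); print(i)
rm=fit({"top":pick("mat","top",(414,218))|pick("cup","top",(424,205))} ,MAT+[P+[0,0,0] for P in []],[*i[0,:2],.1],0)
print("mat",rm.x,rm.fun)
o={"scene":pick("cup","scene",(222,241)),"top":pick("cup","top",(423,207))}
j=ray(F["top"],[[424,205]],.05)[0]
rc=fit(o,CUP,[j[0],j[1],.1],.003); print("cup",rc.x,rc.fun)
for n in o: print(n, fit({n:o[n]},CUP,rc.x,.003).x)
j=ray(F["top"],[[240,238]],.07)[0]
ob={n:pick("box",n,uv)|pick("lid",n,uv) for n,uv in(("scene",(379,294)),("top",(234,231)))}
rb=fit(ob,lambda p:BOX+[lidpts(p[3])],[j[0],j[1],0.0,1.6],0); print("box",rb.x,rb.fun)
for n in ob: print(n, fit({n:ob[n]},lambda p:BOX+[lidpts(p[3])],rb.x,0).x)
crops=[]
for n,k,uv in(("scene","c",(225,245)),("top","c",(420,215)),("scene","b",(380,290)),("top","b",(240,230))):
    im=cv2.resize(F[n]["frame"],None,fx=4,fy=4,interpolation=cv2.INTER_CUBIC)
    sets=[(CUP,rc.x,.003,(0,0,255)),(MAT,rm.x,0,(0,255,0))] if k=="c" else [(BOX,rb.x,0,(0,0,255)),([lidpts(rb.x[3])],rb.x,0,(0,255,0))]
    for parts,x,z,col in sets:
        for P in parts:
            h=cv2.convexHull(((proj(F[n],P@Rz(x[2]).T+[x[0],x[1],z])+.5)*4).astype(np.int32)); cv2.polylines(im,[h],True,col,1)
    u,v=uv[0]*4,uv[1]*4; crops.append(im[v-150-50:v+200,u-200:u+200][:300] if 0 else cv2.resize(im[v-210:v+210,u-200:u+200],(400,300)) if 0 else im[v-200:v+200,u-200:u+200])
cv2.imwrite("pics/fit.png",cv2.resize(np.vstack([np.hstack(crops[:2]),np.hstack(crops[2:])]),(600,600)))
E
```

```text
[[ 0.5636918  -0.19831528  0.        ]
 [ 0.59299623 -0.21778272  0.        ]
 [ 0.51018458  0.18306876  0.        ]]
mat [ 0.56393373 -0.1950821   0.17072891] -0.5116787156481288
cup [ 0.57917535 -0.20383216  0.15288027] -0.8421979356405586
scene [ 0.57963926 -0.20475545  0.11885224]
top [ 0.57917535 -0.20383216  0.00288027]
box [0.5049266  0.1763872  0.03997272 1.49870678] -1.9652664432879499
scene [0.50461551 0.17534122 0.0379365  1.48593581]
top [0.50481874 0.17642853 0.03862956 1.49787999]
```

View pics/fit.png

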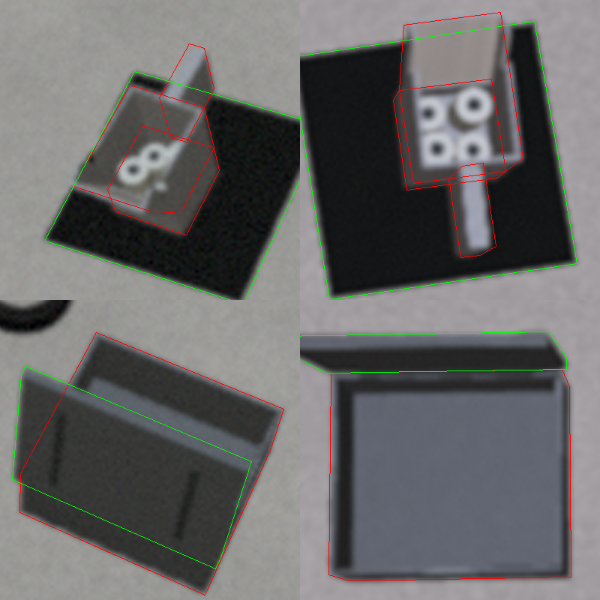

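The box and lid fit is tight in both panels: box at (0.505, 0.176), yaw 0.04, lid at about 1.50 rad. The mat fit looks right too. The cup overlay in the top panel is off by a few pixels, so I'll refit it.

```bash
python3 - <<'E'
from h import *
S=4; F={};A={}
for n,uv in(("scene",(222,241)),("top",(423,207))):
    for _ in range(5):
        F[n]=optics.grab_frame(n)
        ds=[d for d in optics.masks_of("cup",n) if np.hypot(d["rect"][0]+d["rect"][2]/2-uv[0],d["rect"][1]+d["rect"][3]/2-uv[1])<20]
        for d in ds[:1]: A.setdefault(n,[]).append(d["region"]); print(n,d["rect"],d["region"].sum())
obs={n:cv2.resize((np.mean(A[n],0)>.5).astype(np.uint8),None,fx=S,fy=S,interpolation=cv2.INTER_NEAREST) for n in A}
def c(p,ns=("scene","top")):
    return -sum((lambda s:(s&obs[n]).sum()/(s|obs[n]).sum())(sil(F[n],CUP,*p,.003,S)) for n in ns)
def opt(ns): return min((minimize(c,[.59,-.206,a],(ns,),method="Nelder-Mead",options=dict(initial_simplex=[[.58,-.205,a],[.60,-.205,a],[.59,-.19,a],[.59,-.2,a+.1]],xatol=1e-4,fatol=1e-5)) for a in(0,.1,.2)),key=lambda r:r.fun)
for ns in (tuple(obs),*[(n,) for n in obs]): r=opt(ns); print(ns,r.x.round(4),r.fun); R=r if len(ns)==2 else R
out=[]
for n,uv in(("scene",(225,245)),("top",(423,207))):
    im=cv2.resize(F[n]["frame"],None,fx=8,fy=8,interpolation=cv2.INTER_CUBIC)
    for P in CUP:
        h=cv2.convexHull(((proj(F[n],P@Rz(R.x[2]).T+[*R.x[:2],.003])+.5)*8).astype(np.int32)); cv2.polylines(im,[h],True,(0,0,255),1)
    out.append(im[uv[1]*8-300:uv[1]*8+300,uv[0]*8-200:uv[0]*8+200])
    
cv2.imwrite("pics/cup2.png",np.hstack(out))
E
```

```text
scene [198.4, 208.9, 49.8, 65.1] 1532
scene [199.2, 206.6, 49.6, 68.9] 1532
scene [197.7, 206.3, 49.5, 68.9] 1608
scene [197.2, 207.5, 52.6, 67.9] 1596
top [402.7, 169.3, 38.7, 81.0] 1976
top [404.1, 168.8, 36.5, 80.1] 1703
top [402.9, 165.9, 39.5, 84.9] 1932
top [402.7, 168.3, 41.7, 81.9] 1889
top [402.2, 167.0, 41.1, 81.5] 1935
('scene', 'top') [ 0.5805 -0.2045  0.1027] -1.6257263822801198
('scene',) [ 0.5798 -0.2046  0.1026] -0.8435298991851954
('top',) [ 0.5812 -0.2047  0.1068] -0.7876292457049646
```

View pics/cup2.png

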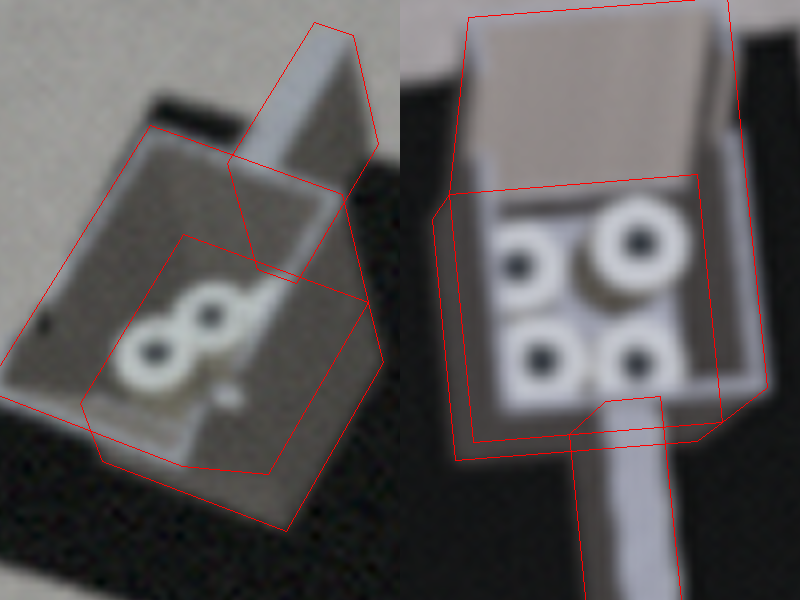

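The overlay now matches in both views: cup at (0.5805, −0.2045), yaw 0.10, with its grip near (0.515, −0.211, 0.068). I'll write a row calculator and head over.

```bash
cat > plan.py <<'E'
# python3 plan.py x y z roll pitch yaw n : rows of a straight path with slerp from the measured TCP pose
import sys,json,numpy as np
from scipy.spatial.transform import Rotation as R
from workcell import monitor
def rows(p1,R1,n,p0=None,R0=None):
    s=monitor.observe()
    if p0 is None: p0=np.array(s["position"]); R0=R.from_euler("xyz",s["tool_rot"])
    w=(R0.inv()*R1).as_rotvec()/n; p=np.array(p0); r=R0; out=[]
    for i in range(n):
        d=r.inv().apply((np.array(p1)-p)/(n-i))*100; d=d.round(1); ww=w.round(3)
        out.append({k:float(v) for k,v in zip("dx dy dz wx wy wz".split(),[*d,*ww]) if v})
        p=p+r.apply(d)/100; r=r*R.from_rotvec(ww)
    print("n",n,"step cm",np.linalg.norm(np.array(p1)-p0)*100/n,"rot deg",np.degrees(np.linalg.norm(w)))
    for i in range(0,n,8): print(json.dumps(out[i:i+8]).replace(" ",""))
def toolR(yaw,al):  # al: angle of tool z from vertical up, in the vertical plane at yaw; tool y = -cup y
    z=np.array([np.sin(al)*np.cos(yaw),np.sin(al)*np.sin(yaw),np.cos(al)]); y=np.array([np.sin(yaw),-np.cos(yaw),0])
    return R.from_matrix(np.c_[np.cross(y,z),y,z])
if __name__=="__main__":
    a=[float(v) for v in sys.argv[1:]]; rows(a[:3],toolR(a[3],np.radians(a[4])),int(a[5]))
E
sed -i '2s/.*/# args: x y z yaw alpha_deg n/;1d' plan.py; python3 plan.py .5 .1 .36 1.2 180 10
```

```text
Traceback (most recent call last):
  File "plan.py", line 18, in <module>
    a=[float(v) for v in sys.argv[1:]]; rows(a[:3],toolR(a[3],np.radians(a[4])),int(a[5]))
                         ^^^
NameError: name 'sys' is not defined. Did you forget to import 'sys'?
```

```bash
sed -i '1i import sys,json,numpy as np' plan.py; python3 plan.py .5 .1 .36 1.2 180 10
```

```text
n 10 step cm 5.421866578050613 rot deg 8.575673409150427
[{"dx":-4.1,"dy":-3.2,"dz":-1.6,"wz":0.15},{"dx":-4.5,"dy":-2.5,"dz":-1.6,"wz":0.15},{"dx":-4.8,"dy":-1.9,"dz":-1.6,"wz":0.15},{"dx":-5.1,"dy":-1.1,"dz":-1.6,"wz":0.15},{"dx":-5.2,"dy":-0.3,"dz":-1.6,"wz":0.15},{"dx":-5.2,"dy":0.4,"dz":-1.6,"wz":0.15},{"dx":-5.0,"dy":1.2,"dz":-1.6,"wz":0.15},{"dx":-4.8,"dy":2.0,"dz":-1.6,"wz":0.15}]
[{"dx":-4.5,"dy":2.6,"dz":-1.5,"wz":0.15},{"dx":-4.0,"dy":3.3,"dz":-1.6,"wz":0.15}]
```

```bash
python3 -m handwheel '[{"dx":-4.1,"dy":-3.2,"dz":-1.6,"wz":0.15},{"dx":-4.5,"dy":-2.5,"dz":-1.6,"wz":0.15},{"dx":-4.8,"dy":-1.9,"dz":-1.6,"wz":0.15},{"dx":-5.1,"dy":-1.1,"dz":-1.6,"wz":0.15},{"dx":-5.2,"dy":-0.3,"dz":-1.6,"wz":0.15},{"dx":-5.2,"dy":0.4,"dz":-1.6,"wz":0.15},{"dx":-5.0,"dy":1.2,"dz":-1.6,"wz":0.15},{"dx":-4.8,"dy":2.0,"dz":-1.6,"wz":0.15}]'
python3 - <<'E'
from workcell import monitor
import numpy as np
s=monitor.observe(); print(np.round(s["qpos"],3).tolist(),np.round(s["position"],4),np.round(s["tool_rot"],3))
E
python3 plan.py .36 -.2 .28 .1 150 10
```

```text
[-1.196, 0.521, -0.036, 1.599, 0.021, 1.021, -0.113] [0.2689 0.5642 0.2015] [-3.142 -0.     2.697]
n 10 step cm 7.735726759452133 rot deg 14.987171265329167
[{"dx":-4.1,"dy":-6.5,"dz":-0.8,"wx":-0.068,"wy":0.019,"wz":0.252},{"dx":-5.6,"dy":-5.2,"dz":-1.3,"wx":-0.068,"wy":0.019,"wz":0.252},{"dx":-6.7,"dy":-3.6,"dz":-1.7,"wx":-0.068,"wy":0.019,"wz":0.252},{"dx":-7.3,"dy":-1.7,"dz":-2.0,"wx":-0.068,"wy":0.019,"wz":0.252},{"dx":-7.4,"dy":0.3,"dz":-2.2,"wx":-0.068,"wy":0.019,"wz":0.252},{"dx":-7.0,"dy":2.3,"dz":-2.2,"wx":-0.068,"wy":0.019,"wz":0.252},{"dx":-6.2,"dy":4.2,"dz":-2.1,"wx":-0.068,"wy":0.019,"wz":0.252},{"dx":-4.9,"dy":5.7,"dz":-1.9,"wx":-0.068,"wy":0.019,"wz":0.252}]
[{"dx":-3.2,"dy":6.8,"dz":-1.6,"wx":-0.068,"wy":0.019,"wz":0.252},{"dx":-1.4,"dy":7.5,"dz":-1.1,"wx":-0.068,"wy":0.019,"wz":0.252}]schema error: expected keys dx, dy, dz, wx, wy, wz, claw
```

Every row needs all seven keys, so I'll make the planner print complete rows.

```bash
sed -i 's/ if v})/},"claw":CL})/; s/out.append({k/out.append({**{k/; s/^def toolR/CL=float(__import__("os").environ.get("CL","100"))\ndef toolR/' plan.py; sed -i 's/\.0,"/,"/' plan.py
python3 plan.py .5 .1 .36 1.2 180 10
```

```text
n 10 step cm 5.421866578050613 rot deg 8.575673409150427
[{"dx":-4.1,"dy":-3.2,"dz":-1.6,"wx":-0.0,"wy":0.0,"wz":0.15,"claw":100.0},{"dx":-4.5,"dy":-2.5,"dz":-1.6,"wx":-0.0,"wy":0.0,"wz":0.15,"claw":100.0},{"dx":-4.8,"dy":-1.9,"dz":-1.6,"wx":-0.0,"wy":0.0,"wz":0.15,"claw":100.0},{"dx":-5.1,"dy":-1.1,"dz":-1.6,"wx":-0.0,"wy":0.0,"wz":0.15,"claw":100.0},{"dx":-5.2,"dy":-0.3,"dz":-1.6,"wx":-0.0,"wy":0.0,"wz":0.15,"claw":100.0},{"dx":-5.2,"dy":0.4,"dz":-1.6,"wx":-0.0,"wy":0.0,"wz":0.15,"claw":100.0},{"dx":-5.0,"dy":1.2,"dz":-1.6,"wx":-0.0,"wy":0.0,"wz":0.15,"claw":100.0},{"dx":-4.8,"dy":2.0,"dz":-1.6,"wx":-0.0,"wy":0.0,"wz":0.15,"claw":100.0}]
[{"dx":-4.5,"dy":2.6,"dz":-1.5,"wx":-0.0,"wy":0.0,"wz":0.15,"claw":100.0},{"dx":-4.0,"dy":3.3,"dz":-1.6,"wx":-0.0,"wy":0.0,"wz":0.15,"claw":100.0}]
```

```bash
cat > st.py <<'E'
from workcell import monitor
import numpy as np
s=monitor.observe(); print(round(s["clock"],2),np.round(s["qpos"],4).tolist(),np.round(s["position"],4),np.round(s["tool_rot"],4),"F",np.round(s["force"],1),s["grip_width"],s["finger_force"])
E
python3 -m handwheel '[{"dx":-4.1,"dy":-3.2,"dz":-1.6,"wx":0,"wy":0,"wz":0.15,"claw":100},{"dx":-4.5,"dy":-2.5,"dz":-1.6,"wx":0,"wy":0,"wz":0.15,"claw":100},{"dx":-4.8,"dy":-1.9,"dz":-1.6,"wx":0,"wy":0,"wz":0.15,"claw":100},{"dx":-5.1,"dy":-1.1,"dz":-1.6,"wx":0,"wy":0,"wz":0.15,"claw":100},{"dx":-5.2,"dy":-0.3,"dz":-1.6,"wx":0,"wy":0,"wz":0.15,"claw":100},{"dx":-5.2,"dy":0.4,"dz":-1.6,"wx":0,"wy":0,"wz":0.15,"claw":100},{"dx":-5.0,"dy":1.2,"dz":-1.6,"wx":0,"wy":0,"wz":0.15,"claw":100},{"dx":-4.8,"dy":2.0,"dz":-1.6,"wx":0,"wy":0,"wz":0.15,"claw":100}]'
python3 st.py; CL=100 python3 plan.py .40 -.2 .3 .1 150 9
```

```text
clock: 3.0
position: [0.4545, 0.1912, 0.3303]
tool_rot: [3.141, -0.001, 1.492]
force: [0.8, 0.8, 0.1]
grip_width: 0.0854
finger_force: 0.0
3.0 [-0.8235, 0.1893, 0.3641, 1.7721, -0.0725, 1.1926, -0.5174] [0.4545 0.1912 0.3303] [ 3.1412e+00 -6.0000e-04  1.4920e+00] F [0.8 0.8 0.1] 0.08535527241207072 0.0
n 9 step cm 4.401932829588964 rot deg 9.367313235199864
[{"dx":-4.4,"dy":-0.3,"dz":0.3,"wx":-0.04,"wy":0.048,"wz":0.151,"claw":100.0},{"dx":-4.4,"dy":0.4,"dz":0.1,"wx":-0.04,"wy":0.048,"wz":0.151,"claw":100.0},{"dx":-4.3,"dy":1.0,"dz":-0.0,"wx":-0.04,"wy":0.048,"wz":0.151,"claw":100.0},{"dx":-4.1,"dy":1.7,"dz":-0.2,"wx":-0.04,"wy":0.048,"wz":0.151,"claw":100.0},{"dx":-3.7,"dy":2.3,"dz":-0.3,"wx":-0.04,"wy":0.048,"wz":0.151,"claw":100.0},{"dx":-3.3,"dy":2.8,"dz":-0.4,"wx":-0.04,"wy":0.048,"wz":0.151,"claw":100.0},{"dx":-2.9,"dy":3.3,"dz":-0.4,"wx":-0.04,"wy":0.048,"wz":0.151,"claw":100.0},{"dx":-2.3,"dy":3.7,"dz":-0.4,"wx":-0.04,"wy":0.048,"wz":0.151,"claw":100.0}]
[{"dx":-1.7,"dy":4.1,"dz":-0.3,"wx":-0.04,"wy":0.048,"wz":0.151,"claw":100.0}]
```

```bash
cat > kin.py <<'E'
import numpy as np, itertools
from scipy.optimize import least_squares
from scipy.spatial.transform import Rotation as R
D=[([-1.196,.521,-.036,1.599,.021,1.021,-.113],[.2689,.5642,.2015],[-3.142,0,2.697]),
([-0.8235,0.1893,0.3641,1.7721,-0.0725,1.1926,-0.5174],[0.4545,0.1912,0.3303],[3.1412,-.0006,1.492])]
LO=np.array([-2.91,-.3,-1.5,.17,-1.26,.16,-2.52]);HI=np.array([2.91,2.13,1.42,2.43,4.41,1.93,2.52])
e=lambda a,t:R.from_euler(a,t)
def fk(q,p,s):
    r=e("z",p[0]+s[0]*q[0]); x=np.array([0,0,p[1]]); x=x+r.apply([p[6],0,0])
    r=r*e("y",q[1]); x=x+r.apply([0,0,p[2]]); r=r*e("z",s[1]*q[2]); x=x+r.apply([p[7],0,0])
    r=r*e("y",q[3]); x=x+r.apply([p[8],0,p[3]]); r=r*e("z",s[2]*q[4])*e("y",q[5]); x=x+r.apply([p[9],0,p[4]]); r=r*e("z",p[5]+s[3]*q[6]); return x,r
def fit(s,off=0,psi7=0.):
    def res(v):
        o=[np.array(v)*0.01*0]
        p=np.r_[v,np.zeros(10-len(v))]
        for q,x,a in D:
            X,r=fk(q,p,s); o+=[X-x,.3*(r.inv()*e("xyz",a)).as_rotvec()]
        return np.concatenate(o+[0.003*p[6:]])
    return least_squares(res,[0,.36,.42,.4,.25,psi7]+[0]*off)
if __name__=="__main__":
    for off in(0,4):
      L=[(fit(s,off,a),s) for s in itertools.product((-1,1),repeat=4) for a in(0,1.57,3.14,-1.57)]
      for r,s in sorted(L,key=lambda t:t[0].cost)[:3]: print(off,r.cost,s,r.x.round(4))
E
python3 kin.py
```

```text
0 3.5024506124982154e-06 (-1, -1, -1, -1) [ -0.0953 -32.0146   0.5474   0.449  -31.9743   1.475 ]
0 3.5024506125037685e-06 (-1, -1, -1, -1) [ -0.0953 -32.0144   0.5474   0.449  -31.9741   1.475 ]
0 3.5024506125426397e-06 (-1, -1, -1, -1) [ -0.0953 -32.0146   0.5474   0.449  -31.9743   1.475 ]
4 3.840345411192523e-08 (-1, -1, -1, -1) [-9.43000e-02 -2.80386e+01  5.45500e-01  4.52700e-01 -2.79986e+01
  1.47600e+00 -7.30000e-03 -9.60000e-03  2.00000e-04 -1.03000e-02]
4 3.840345411288059e-08 (-1, -1, -1, -1) [-9.43000e-02 -2.80394e+01  5.45500e-01  4.52700e-01 -2.79994e+01
  1.47600e+00 -7.30000e-03 -9.60000e-03  2.00000e-04 -1.03000e-02]
4 3.8403454114011914e-08 (-1, -1, -1, -1) [-9.43000e-02 -2.80378e+01  5.45500e-01  4.52700e-01 -2.79977e+01
  1.47600e+00 -7.30000e-03 -9.60000e-03  2.00000e-04 -1.03000e-02]
```

```bash
python3 -m handwheel '[{"dx":-4.4,"dy":-0.3,"dz":0.3,"wx":-0.04,"wy":0.048,"wz":0.151,"claw":100},{"dx":-4.4,"dy":0.4,"dz":0.1,"wx":-0.04,"wy":0.048,"wz":0.151,"claw":100},{"dx":-4.3,"dy":1.0,"dz":0,"wx":-0.04,"wy":0.048,"wz":0.151,"claw":100},{"dx":-4.1,"dy":1.7,"dz":-0.2,"wx":-0.04,"wy":0.048,"wz":0.151,"claw":100},{"dx":-3.7,"dy":2.3,"dz":-0.3,"wx":-0.04,"wy":0.048,"wz":0.151,"claw":100},{"dx":-3.3,"dy":2.8,"dz":-0.4,"wx":-0.04,"wy":0.048,"wz":0.151,"claw":100},{"dx":-2.9,"dy":3.3,"dz":-0.4,"wx":-0.04,"wy":0.048,"wz":0.151,"claw":100},{"dx":-2.3,"dy":3.7,"dz":-0.4,"wx":-0.04,"wy":0.048,"wz":0.151,"claw":100}]' >/dev/null; python3 st.py
```

```text
4.0 [-0.452, -0.2313, 0.774, 2.262, -0.117, 0.636, -0.8896] [ 0.4059 -0.1565  0.3034] [ 3.1029 -0.4708  0.2684] F [1.2 0.9 0.7] 0.08550216108859411 0.0
```

```bash
python3 - <<'E'
import re
t=open('kin.py').read()
t=t.replace("1.492])]","1.492]),\n([-0.452,-0.2313,0.774,2.262,-0.117,0.636,-0.8896],[0.4059,-0.1565,0.3034],[3.1029,-.4708,.2684])]")
t+='''
S=(-1,)*4
P=np.r_[fit(S,0,1.5).x,0,0,0,0]
def ik(x,Rt,q0,reg=0.003):
    f=lambda q:(lambda X,r:np.r_[(X-x)*10,3*(Rt.inv()*r).as_rotvec(),reg*(q-q0)])(*fk(q,P,S))
    s=least_squares(f,np.clip(q0,LO+1e-3,HI-1e-3),bounds=(LO,HI)); X,r=fk(s.x,P,S)
    return s.x,np.linalg.norm(X-x)*1e3,np.degrees(np.linalg.norm((Rt.inv()*r).as_rotvec()))
'''
open('kin.py','w').write(t.replace('if __name__=="__main__":','if 0:'))
E
cat > feas.py <<'E'
from kin import *; from plan import toolR
r=fit(S,0,1.5); print(r.cost,P.round(4))
q0=np.array(D[-1][0])
def best(x,yaw,al,q0=q0):
    rng=np.random.default_rng(0); c=[]
    for k in range(12):
        g=q0 if k==0 else rng.uniform(LO,HI)
        c.append(ik(np.array(x),toolR(yaw,np.radians(al)),g,1e-3 if k==0 else 1e-4))
    ok=c[0] if c[0][1]<1 and c[0][2]<1 else min(c,key=lambda t:t[1]+t[2]); return ok, ok is c[0]
cup=np.array([.5805,-.2045,.003]);yc=.103
for al in(110,120,130,140,150):
    g=cup+np.array([np.cos(yc)*-.066,np.sin(yc)*-.066,.065]); tz=toolR(yc,np.radians(al)).apply([0,0,1]); x=g+.019*tz
    for nm,X in(("grasp",x),("back",x-.08*tz)):
        o,l=best(X,yc,al); print(al,nm,l,o[0].round(2),round(o[1],1),round(o[2],1))
for yaw in(.3,-.3,.9,1.57):
  for al0 in(120,130,140,150):
    al=al0+118; th=np.radians(118); u=np.array([np.cos(yaw),np.sin(yaw),0])
    lip=np.array([.495,.176,.125]); g=lip-u*(.1335*np.cos(th)+.032*np.sin(th))-np.array([0,0,-.1335*np.sin(th)+.032*np.cos(th)])
    tz=toolR(yaw,np.radians(al)).apply([0,0,1]); o,l=best(g+.019*tz,yaw,al); print("pour",yaw,al0,l,(g+.019*tz).round(3),o[0].round(2),round(o[1],1),round(o[2],1))
E
python3 feas.py
```

```text
0.00018259238249437553 [-0.1039  0.329   0.4979  0.4408  0.3276  1.4704  0.      0.      0.
  0.    ]
110 grasp False [ 1.9   2.13 -1.36  2.35  2.5   0.64 -2.07] 0.0 0.0
110 back False [ 2.01  1.74 -1.19  2.43  2.75  0.33 -2.51] 6.8 1.3
120 grasp False [ 1.77  2.04 -1.49  2.36  2.37  0.86 -2.12] 0.0 0.0
120 back False [ 1.88  1.52 -1.3   2.43  2.45  0.43 -2.51] 10.2 1.9
130 grasp False [ 1.63  1.65 -1.42  2.34  2.29  0.79 -2.43] 0.0 0.0
130 back False [ 1.76  1.35 -1.41  2.43  2.18  0.57 -2.51] 2.6 0.5
140 grasp False [ 1.53  1.57 -1.49  2.28  2.04  0.93 -2.37] 0.0 0.0
140 back False [ 1.66  1.18 -1.46  2.37  1.86  0.63 -2.43] 0.0 0.0
150 grasp False [ 1.44  1.44 -1.5   2.2   1.82  1.   -2.34] 0.0 0.0
150 back True [ 0.63  0.38 -0.13  2.26 -1.26  0.31  0.24] 0.0 0.0
pour 0.3 120 False [0.512 0.181 0.248] [-0.39  0.87 -0.07  1.2   0.    1.93 -1.73] 33.2 8.8
pour 0.3 130 False [0.511 0.181 0.251] [-0.37  0.88 -0.1   1.25  0.    1.93 -1.75] 59.0 15.2
pour 0.3 140 True [0.51  0.181 0.254] [-0.34  0.9  -0.15  1.3  -0.    1.93 -1.79] 85.5 21.6
pour 0.3 150 False [0.51  0.181 0.257] [-0.24 
[... 452 characters left out ...]
0.248] [-1.    1.01  0.72  1.17  0.    1.93 -0.95] 8.6 2.3
pour 0.9 130 False [0.505 0.189 0.251] [-1.1   1.11  0.89  1.2  -0.    1.93 -0.82] 26.4 6.9
pour 0.9 140 False [0.505 0.188 0.254] [-1.19  1.26  1.07  1.23  0.    1.93 -0.65] 41.6 10.8
pour 0.9 150 False [0.505 0.188 0.257] [-1.27  1.46  1.29  1.25  0.    1.93 -0.41] 52.4 13.5
pour 1.57 120 True [0.495 0.194 0.248] [-1.2   0.81  0.54  1.49  0.41  1.56 -0.83] 0.0 0.0
pour 1.57 130 True [0.495 0.193 0.251] [-1.24  0.91  0.57  1.45  0.47  1.64 -0.83] 0.0 0.0
pour 1.57 140 True [0.495 0.192 0.254] [-1.26  1.02  0.61  1.42  0.52  1.72 -0.83] 0.0 0.0
pour 1.57 150 True [0.495 0.191 0.257] [-1.28  1.12  0.64  1.4   0.57  1.79 -0.82] 0.0 0.0
```

```bash
sed -i 's/^P=.*/P=fit(S,4,1.5).x/' kin.py; python3 - <<'E'
s=open('feas.py').read().replace("r=fit(S,0,1.5)","r=fit(S,4,1.5)").replace("(110,120,130,140,150)","(145,150,155,160,170)").replace("(.3,-.3,.9,1.57)","(1.2,1.57,2.0,2.4)").replace("(120,130,140,150)","(145,155,165)")
open('feas.py','w').write(s)
E
python3 feas.py
```

```text
8.642473782135269e-05 [-9.2400e-02  3.5630e-01  5.2700e-01  4.7250e-01  3.6700e-01  1.4814e+00
 -2.9100e-02 -1.1100e-02  4.6000e-03 -6.0000e-04]
145 grasp False [ 1.61  1.47 -1.5   2.28  1.87  0.92 -2.26] 0.0 0.0
145 back False [ 1.75  1.13 -1.5   2.34  1.6   0.66 -2.19] 0.0 0.0
150 grasp False [ 1.55  1.4  -1.5   2.23  1.77  0.96 -2.25] 0.0 0.0
150 back True [ 0.55  0.37  0.02  2.25 -1.26  0.38  0.26] 0.0 0.0
155 grasp True [ 0.45  0.55  0.01  2.16 -1.26  0.28  0.19] 0.0 0.0
155 back True [ 0.11  0.39  0.44  2.2  -1.12  0.49  0.02] 0.0 0.0
160 grasp True [ 0.36  0.55  0.07  2.1  -0.86  0.31 -0.24] 0.0 0.0
160 back True [ 0.07  0.4   0.43  2.13 -0.84  0.51 -0.29] 0.0 0.0
170 grasp True [ 0.06  0.6   0.36  1.99 -0.61  0.51 -0.6 ] 0.0 0.0
170 back True [-0.07  0.47  0.52  1.99 -0.54  0.66 -0.66] 0.0 0.0
pour 1.2 145 False [0.501 0.191 0.256] [-1.34  1.43  1.22  1.18  0.    1.93 -0.45] 16.1 4.6
pour 1.2 155 False [0.501 0.19  0.259] [-1.38  1.61  1.37  1.19  0.    1.93 -0.28] 22.8 6.5
pour 1.2 165 False [0.501 0.191 0.262] [-1.4   1.72  1.42  1.2   0.07  1.93 -0.19] 25.7 7.3
pour 1.57 145 True [0.495 0.192 0.256] [-1.29  1.12  0.61  1.34  0.5   1.81 -0.83] 0.0 0.0
pour 1.57 155 True [0.495 0.191 0.259] [-1.3   1.22  0.64  1.32  0.56  1.88 -0.81] 0.0 0.0
pour 1.57 165 True [0.495 0.192 0.262] [-1.32  1.33  0.69  1.3   0.6   1.93 -0.78] 0.0 0.0
pour 2.0 145 True [0.489 0.19  0.256] [-1.51  0.98  0.59  1.7   0.72  1.47 -0.94] 0.0 0.0
pour 2.0 155 True [0.489 0.19  0.259] [-1.54  1.1   0.62  1.68  0.75  1.54 -0.97] 0.0 0.0
pour 2.0 165 True [0.488 0.19  0.262] [-1.55  1.22  0.65  1.65  0.78  1.6  -0.99] 0.0 0.0
pour 2.4 145 True [0.484 0.187 0.256] [-1.66  0.85  0.55  2.04  1.04  1.23 -1.18] 0.0 0.0
pour 2.4 155 True [0.484 0.186 0.259] [-1.7   1.    0.59  2.02  1.04  1.29 -1.25] 0.0 0.0
pour 2.4 165 True [0.483 0.187 0.262] [-1.72  1.15  0.62  1.98  1.03  1.35 -1.3 ] 0.0 0.0
```

```bash
cat > tgt.py <<'E'
# grasp targets at alpha 160
import numpy as np; from plan import toolR
yc=.103; al=np.radians(160); g=np.array([.5805-.066*np.cos(yc),-.2045-.066*np.sin(yc),.003+.063]); tz=toolR(yc,al).apply([0,0,1])
print("grasp",(g+.019*tz).round(4),"pre",(g-.071*tz).round(4))
E
python3 tgt.py; P=$(python3 -c "
import subprocess;print(subprocess.check_output(['python3','tgt.py']).decode().split('pre')[1].strip().strip('[]'))"); python3 plan.py $P .103 160 8
```

```text
grasp [ 0.5213 -0.2106  0.0481] pre [ 0.4907 -0.2138  0.1327]
n 8 step cm 2.4874397203799696 rot deg 1.4057531203119782
[{"dx":-0.2,"dy":0.9,"dz":2.3,"wx":-0.003,"wy":-0.016,"wz":0.019,"claw":100.0},{"dx":-0.2,"dy":0.9,"dz":2.3,"wx":-0.003,"wy":-0.016,"wz":0.019,"claw":100.0},{"dx":-0.1,"dy":0.9,"dz":2.3,"wx":-0.003,"wy":-0.016,"wz":0.019,"claw":100.0},{"dx":-0.1,"dy":0.9,"dz":2.3,"wx":-0.003,"wy":-0.016,"wz":0.019,"claw":100.0},{"dx":-0.0,"dy":0.8,"dz":2.4,"wx":-0.003,"wy":-0.016,"wz":0.019,"claw":100.0},{"dx":0.0,"dy":0.8,"dz":2.3,"wx":-0.003,"wy":-0.016,"wz":0.019,"claw":100.0},{"dx":0.1,"dy":0.9,"dz":2.4,"wx":-0.003,"wy":-0.016,"wz":0.019,"claw":100.0},{"dx":0.2,"dy":0.8,"dz":2.3,"wx":-0.003,"wy":-0.016,"wz":0.019,"claw":100.0}]
```

```bash
python3 -m handwheel '[{"dx":-0.2,"dy":0.9,"dz":2.3,"wx":-0.003,"wy":-0.016,"wz":0.019,"claw":100},{"dx":-0.2,"dy":0.9,"dz":2.3,"wx":-0.003,"wy":-0.016,"wz":0.019,"claw":100},{"dx":-0.1,"dy":0.9,"dz":2.3,"wx":-0.003,"wy":-0.016,"wz":0.019,"claw":100},{"dx":-0.1,"dy":0.9,"dz":2.3,"wx":-0.003,"wy":-0.016,"wz":0.019,"claw":100},{"dx":0,"dy":0.8,"dz":2.4,"wx":-0.003,"wy":-0.016,"wz":0.019,"claw":100},{"dx":0.0,"dy":0.8,"dz":2.3,"wx":-0.003,"wy":-0.016,"wz":0.019,"claw":100},{"dx":0.1,"dy":0.9,"dz":2.4,"wx":-0.003,"wy":-0.016,"wz":0.019,"claw":100},{"dx":0.2,"dy":0.8,"dz":2.3,"wx":-0.003,"wy":-0.016,"wz":0.019,"claw":100}]' > /dev/null
python3 -m handwheel '[{"dx":0,"dy":0,"dz":0,"wx":0,"wy":0,"wz":0,"claw":100}]'>/dev/null; python3 st.py; python3 plan.py .5213 -.2106 .0481 .103 160 7
```

```text
5.12 [-0.2218, 0.5016, 0.8385, 2.198, -1.1534, 0.6219, 0.0227] [ 0.4869 -0.2085  0.1347] [-3.1348 -0.3382  0.1098] F [-0.8 -0.3 -0.7] 0.08542048496504674 0.0
n 7 step cm 1.3310402599623217 rot deg 0.1272628615217104
[{"dx":0.0,"dy":0.1,"dz":1.3,"wx":-0.001,"wy":0.002,"wz":0.001,"claw":100.0},{"dx":0.1,"dy":0.1,"dz":1.3,"wx":-0.001,"wy":0.002,"wz":0.001,"claw":100.0},{"dx":0.0,"dy":0.1,"dz":1.3,"wx":-0.001,"wy":0.002,"wz":0.001,"claw":100.0},{"dx":0.0,"dy":0.1,"dz":1.3,"wx":-0.001,"wy":0.002,"wz":0.001,"claw":100.0},{"dx":0.1,"dy":0.1,"dz":1.4,"wx":-0.001,"wy":0.002,"wz":0.001,"claw":100.0},{"dx":0.0,"dy":0.1,"dz":1.3,"wx":-0.001,"wy":0.002,"wz":0.001,"claw":100.0},{"dx":0.1,"dy":0.0,"dz":1.4,"wx":-0.001,"wy":0.002,"wz":0.001,"claw":100.0}]
```

```bash
python3 -m handwheel '[{"dx":0,"dy":0.1,"dz":1.3,"wx":0,"wy":0,"wz":0,"claw":100},{"dx":0.1,"dy":0.1,"dz":1.3,"wx":0,"wy":0,"wz":0,"claw":100},{"dx":0,"dy":0.1,"dz":1.3,"wx":0,"wy":0,"wz":0,"claw":100},{"dx":0,"dy":0.1,"dz":1.3,"wx":0,"wy":0,"wz":0,"claw":100},{"dx":0.1,"dy":0.1,"dz":1.4,"wx":0,"wy":0,"wz":0,"claw":100},{"dx":0,"dy":0.1,"dz":1.3,"wx":0,"wy":0,"wz":0,"claw":100},{"dx":0.1,"dy":0,"dz":1.4,"wx":0,"wy":0,"wz":0,"claw":100},{"dx":0,"dy":0,"dz":0,"wx":0,"wy":0,"wz":0,"claw":100}]' >/dev/null; python3 st.py
python3 - <<'E'
from h import *
out=[]
for n,uv in(("scene",(225,235)),("top",(425,225))):
    f=optics.grab_frame(n); out.append(cv2.resize(f["frame"][uv[1]-60:uv[1]+60,uv[0]-40:uv[0]+40],None,fx=5,fy=5,interpolation=cv2.INTER_CUBIC))
cv2.imwrite("pics/g.png",np.hstack(out))
E
```

```text
6.12 [0.176, 0.5847, 0.2723, 2.1591, -1.2513, 0.3309, 0.108] [ 0.5213 -0.2101  0.0497] [-3.1349 -0.3411  0.1099] F [ 0.8  0.2 -0.1] 0.08531319352881638 0.0
```

View pics/g.png

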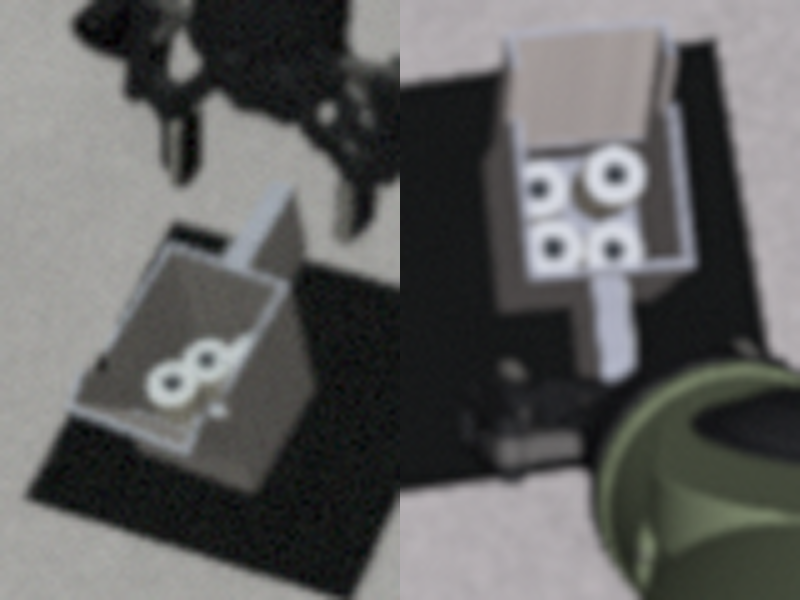

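The plate sits between the two fingertips at (180,180) and (345,240) in the left panel, roughly centred. Closing now.

```bash
python3 -m handwheel '[{"dx":0,"dy":0,"dz":0,"wx":0,"wy":0,"wz":0,"claw":0},{"dx":0,"dy":0,"dz":0,"wx":0,"wy":0,"wz":0,"claw":0},{"dx":0,"dy":0,"dz":0,"wx":0,"wy":0,"wz":0,"claw":0},{"dx":0,"dy":0,"dz":0,"wx":0,"wy":0,"wz":0,"claw":0},{"dx":0,"dy":0,"dz":0,"wx":0,"wy":0,"wz":0,"claw":0},{"dx":0,"dy":0,"dz":0,"wx":0,"wy":0,"wz":0,"claw":0},{"dx":0,"dy":0,"dz":0,"wx":0,"wy":0,"wz":0,"claw":0},{"dx":0,"dy":0,"dz":0,"wx":0,"wy":0,"wz":0,"claw":0}]' 90; CL=0 python3 plan.py .505 -.19 .22 .103 160 6
```

```text
clock: 7.22
position: [0.5215, -0.2099, 0.0492]
tool_rot: [-3.135, -0.341, 0.11]
force: [-1.4, 1.6, 5.7]
grip_width: 0.0124
finger_force: 88.0
n 6 step cm 2.8785504255824836 rot deg 0.1339628620536012
[{"dx":0.7,"dy":-0.4,"dz":-2.8,"wx":-0.002,"wy":0.001,"wz":0.001,"claw":0.0},{"dx":0.7,"dy":-0.4,"dz":-2.8,"wx":-0.002,"wy":0.001,"wz":0.001,"claw":0.0},{"dx":0.7,"dy":-0.4,"dz":-2.7,"wx":-0.002,"wy":0.001,"wz":0.001,"claw":0.0},{"dx":0.8,"dy":-0.3,"dz":-2.8,"wx":-0.002,"wy":0.001,"wz":0.001,"claw":0.0},{"dx":0.8,"dy":-0.4,"dz":-2.7,"wx":-0.002,"wy":0.001,"wz":0.001,"claw":0.0},{"dx":0.7,"dy":-0.3,"dz":-2.8,"wx":-0.002,"wy":0.001,"wz":0.001,"claw":0.0}]
```

```bash
python3 -m handwheel '[{"dx":0.7,"dy":-0.4,"dz":-2.8,"wx":0,"wy":0,"wz":0,"claw":0},{"dx":0.7,"dy":-0.4,"dz":-2.8,"wx":0,"wy":0,"wz":0,"claw":0},{"dx":0.7,"dy":-0.4,"dz":-2.7,"wx":0,"wy":0,"wz":0,"claw":0},{"dx":0.8,"dy":-0.3,"dz":-2.8,"wx":0,"wy":0,"wz":0,"claw":0},{"dx":0.8,"dy":-0.4,"dz":-2.7,"wx":0,"wy":0,"wz":0,"claw":0},{"dx":0.7,"dy":-0.3,"dz":-2.8,"wx":0,"wy":0,"wz":0,"claw":0}]'
cat > cup.py <<'E'
# args: lipx lipy lipz yaw tilt_deg n : rows bringing the held cup there
import sys,numpy as np; from plan import rows,toolR,R
Rc0=R.from_euler("z",.103); c0=np.array([.5805,-.2045,.003])
Tp=Rc0.inv().apply(np.array([.5215,-.2099,.0492])-c0); Tr=Rc0.inv()*R.from_euler("xyz",[-3.135,-.341,.11])
def tcp(lip,yaw,tilt):
    Rc=R.from_euler("z",yaw)*R.from_euler("y",tilt); c=np.array(lip)-Rc.apply([.0675,0,.097]); return c+Rc.apply(Tp),Rc*Tr
if __name__=="__main__":
    a=[float(v) for v in sys.argv[1:]]; p,r=tcp(a[:3],a[3],np.radians(a[4])); rows(p,r,int(a[5]))
E
python3 - <<'E'
from kin import *; from cup import tcp
from workcell import monitor
q=np.array(monitor.observe()["qpos"])
for lip,yaw,t in(((.55,0.03,.25),1.0,0),((.492,.15,.215),1.7,0),((.492,.155,.16),1.7,45),((.492,.15,.14),1.7,90),((.492,.15,.135),1.7,105),((.492,.15,.135),1.7,118),((.492,.15,.135),1.7,125),((.492,.15,.135),1.85,125)):
    p,r=tcp(lip,yaw,np.radians(t)); o=ik(p,r,q,1e-3); q=o[0]; print(p.round(3),t,q.round(2),round(o[1],1),round(o[2],1))
E
CL=0 python3 cup.py .492 .15 .215 1.7 0 12
```

```text
clock: 7.98
position: [0.5046, -0.1903, 0.2208]
tool_rot: [-3.134, -0.339, 0.11]
force: [0.7, 0.2, -3.0]
grip_width: 0.0117
finger_force: 88.5
[ 0.481 -0.076  0.199] 0 [-0.19  0.32  0.57  2.03 -0.66  0.92  0.22] 0.0 0.0
[0.508 0.024 0.164] 0 [-0.23  0.48  0.39  1.87 -0.58  1.04  0.62] 0.0 0.0
[0.507 0.03  0.214] 45 [-1.04  0.47  0.72  1.88  0.16  0.98 -0.32] 0.0 0.0
[0.498 0.1   0.267] 90 [-1.43  0.94  0.84  1.67  0.42  1.41 -0.7 ] 0.0 0.0
[0.493 0.134 0.271] 105 [-1.47  1.13  0.84  1.57  0.47  1.56 -0.73] 0.0 0.0
[0.489 0.164 0.271] 118 [-1.48  1.29  0.84  1.48  0.52  1.69 -0.73] 0.0 0.0
[0.487 0.181 0.268] 125 [-1.48  1.38  0.85  1.44  0.55  1.76 -0.73] 0.0 0.0
[0.483 0.18  0.268] 125 [-1.58  1.35  0.84  1.56  0.6   1.63 -0.81] 0.0 0.0
n 12 step cm 1.8493430232532644 rot deg 7.624667608439676
[{"dx":0.1,"dy":-1.8,"dz":0.5,"wx":0.044,"wy":-0.001,"wz":-0.125,"claw":0.0},{"dx":0.3,"dy":-1.7,"dz":0.6,"wx":0.044,"wy":-0.001,"wz":-0.125,"claw":0.0},{"dx":0.5,"dy":-1.7,"dz":0.7,"wx":0.044,"wy":-0.001,"wz":-0.125,"claw":0.0},{"dx":0.7,"dy":-1.5,"dz":0.8,"wx":0.044,"wy":-0.001,"wz":-0.125,"claw":0.0},{"dx":0.9,"dy":-1.4,"dz":0.8,"wx":0.044,"wy":-0.001,"wz":-0.125,"claw":0.0},{"dx":1.0,"dy":-1.3,"dz":0.9,"wx":0.044,"wy":-0.001,"wz":-0.125,"claw":0.0},{"dx":1.2,"dy":-1.1,"dz":0.9,"wx":0.044,"wy":-0.001,"wz":-0.125,"claw":0.0},{"dx":1.3,"dy":-0.9,"dz":1.0,"wx":0.044,"wy":-0.001,"wz":-0.125,"claw":0.0}]
[{"dx":1.4,"dy":-0.7,"dz":1.0,"wx":0.044,"wy":-0.001,"wz":-0.125,"claw":0.0},{"dx":1.4,"dy":-0.4,"dz":1.0,"wx":0.044,"wy":-0.001,"wz":-0.125,"claw":0.0},{"dx":1.5,"dy":-0.2,"dz":1.0,"wx":0.044,"wy":-0.001,"wz":-0.125,"claw":0.0},{"dx":1.5,"dy":-0.0,"dz":1.1,"wx":0.044,"wy":-0.001,"wz":-0.125,"claw":0.0}]
```

```bash
python3 -m handwheel '[{"dx":0.1,"dy":-1.8,"dz":0.5,"wx":0.044,"wy":-0.001,"wz":-0.125,"claw":0},{"dx":0.3,"dy":-1.7,"dz":0.6,"wx":0.044,"wy":-0.001,"wz":-0.125,"claw":0},{"dx":0.5,"dy":-1.7,"dz":0.7,"wx":0.044,"wy":-0.001,"wz":-0.125,"claw":0},{"dx":0.7,"dy":-1.5,"dz":0.8,"wx":0.044,"wy":-0.001,"wz":-0.125,"claw":0},{"dx":0.9,"dy":-1.4,"dz":0.8,"wx":0.044,"wy":-0.001,"wz":-0.125,"claw":0},{"dx":1.0,"dy":-1.3,"dz":0.9,"wx":0.044,"wy":-0.001,"wz":-0.125,"claw":0},{"dx":1.2,"dy":-1.1,"dz":0.9,"wx":0.044,"wy":-0.001,"wz":-0.125,"claw":0},{"dx":1.3,"dy":-0.9,"dz":1.0,"wx":0.044,"wy":-0.001,"wz":-0.125,"claw":0}]' >/dev/null;  python3 -m handwheel '[{"dx":1.4,"dy":-0.7,"dz":1.0,"wx":0.044,"wy":-0.001,"wz":-0.125,"claw":0},{"dx":1.4,"dy":-0.4,"dz":1.0,"wx":0.044,"wy":-0.001,"wz":-0.125,"claw":0},{"dx":1.5,"dy":-0.2,"dz":1.0,"wx":0.044,"wy":-0.001,"wz":-0.125,"claw":0},{"dx":1.5,"dy":0,"dz":1.1,"wx":0.044,"wy":-0.001,"wz":-0.125,"claw":0},{"dx":0,"dy":0,"dz":0,"wx":0,"wy":0,"wz":0,"claw":0}]'>/dev/null; python3 st.py; CL=0 python3 cup.py .492 .15 .165 1.7 45 7
```

```text
9.6 [-0.1389, 0.47, 0.2719, 1.9075, -0.5596, 0.9532, 0.6132] [0.5085 0.0248 0.1624] [-3.1344 -0.3377  1.7032] F [-0.  -0.2 -3.6] 0.012045454767340959 88.47786068916321
n 7 step cm 0.8041523767377251 rot deg 6.401946023713622
[{"dx":0.3,"dy":-0.0,"dz":-0.8,"wx":0.001,"wy":-0.112,"wz":0.0,"claw":0.0},{"dx":0.2,"dy":-0.0,"dz":-0.8,"wx":0.001,"wy":-0.112,"wz":0.0,"claw":0.0},{"dx":0.1,"dy":-0.0,"dz":-0.8,"wx":0.001,"wy":-0.112,"wz":0.0,"claw":0.0},{"dx":0.0,"dy":-0.0,"dz":-0.8,"wx":0.001,"wy":-0.112,"wz":0.0,"claw":0.0},{"dx":-0.1,"dy":-0.0,"dz":-0.8,"wx":0.001,"wy":-0.112,"wz":0.0,"claw":0.0},{"dx":-0.1,"dy":-0.1,"dz":-0.8,"wx":0.001,"wy":-0.112,"wz":0.0,"claw":0.0},{"dx":-0.3,"dy":-0.0,"dz":-0.7,"wx":0.001,"wy":-0.112,"wz":0.0,"claw":0.0}]
```

```bash
python3 -m handwheel '[{"dx":0.3,"dy":0,"dz":-0.8,"wx":0.001,"wy":-0.112,"wz":0,"claw":0},{"dx":0.2,"dy":0,"dz":-0.8,"wx":0.001,"wy":-0.112,"wz":0,"claw":0},{"dx":0.1,"dy":0,"dz":-0.8,"wx":0.001,"wy":-0.112,"wz":0,"claw":0},{"dx":0,"dy":0,"dz":-0.8,"wx":0.001,"wy":-0.112,"wz":0,"claw":0},{"dx":-0.1,"dy":0,"dz":-0.8,"wx":0.001,"wy":-0.112,"wz":0,"claw":0},{"dx":-0.1,"dy":-0.1,"dz":-0.8,"wx":0.001,"wy":-0.112,"wz":0,"claw":0},{"dx":-0.3,"dy":0,"dz":-0.7,"wx":0.001,"wy":-0.112,"wz":0,"claw":0}]' >/dev/null; python3 st.py; CL=0 python3 cup.py .492 .15 .145 1.7 80 8; python3 - <<'E'
from workcell import optics
import cv2,numpy as np
a=[cv2.resize(optics.grab_frame(n)["frame"],(400,300),interpolation=cv2.INTER_AREA) for n in("scene","top")]
cv2.imwrite("pics/p1.png",np.hstack(a))
E
```

```text
10.47 [-0.9215, 0.4463, 0.6227, 1.9098, 0.2212, 0.9779, -0.3364] [0.5078 0.0238 0.2203] [-3.1296  0.4496  1.7051] F [-0.3 -1.3 -3.8] 0.01212137799517288 88.46689939498901
n 8 step cm 0.8569608606011777 rot deg 4.3379994271209625
[{"dx":0.4,"dy":-0.0,"dz":-0.8,"wx":0.0,"wy":-0.076,"wz":0.0,"claw":0.0},{"dx":0.3,"dy":-0.0,"dz":-0.8,"wx":0.0,"wy":-0.076,"wz":0.0,"claw":0.0},{"dx":0.3,"dy":-0.0,"dz":-0.8,"wx":0.0,"wy":-0.076,"wz":0.0,"claw":0.0},{"dx":0.2,"dy":-0.0,"dz":-0.8,"wx":0.0,"wy":-0.076,"wz":0.0,"claw":0.0},{"dx":0.2,"dy":-0.0,"dz":-0.8,"wx":0.0,"wy":-0.076,"wz":0.0,"claw":0.0},{"dx":0.1,"dy":-0.0,"dz":-0.9,"wx":0.0,"wy":-0.076,"wz":0.0,"claw":0.0},{"dx":0.0,"dy":-0.0,"dz":-0.9,"wx":0.0,"wy":-0.076,"wz":0.0,"claw":0.0},{"dx":-0.0,"dy":-0.1,"dz":-0.8,"wx":0.0,"wy":-0.076,"wz":0.0,"claw":0.0}]
```

View pics/p1.png

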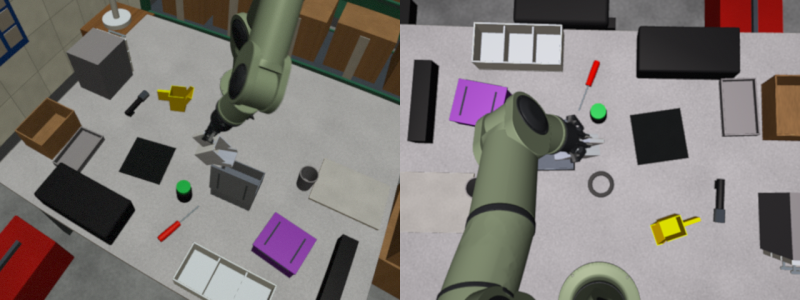

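The cup is tilted over the box at about (215,155) in the left half, with the lip over the opening, and the bystanders haven't moved. Tilting further, slowly.

```bash
python3 -m handwheel '[{"dx":0.4,"dy":0,"dz":-0.8,"wx":0,"wy":-0.076,"wz":0,"claw":0},{"dx":0.3,"dy":0,"dz":-0.8,"wx":0,"wy":-0.076,"wz":0,"claw":0},{"dx":0.3,"dy":0,"dz":-0.8,"wx":0,"wy":-0.076,"wz":0,"claw":0},{"dx":0.2,"dy":0,"dz":-0.8,"wx":0,"wy":-0.076,"wz":0,"claw":0},{"dx":0.2,"dy":0,"dz":-0.8,"wx":0,"wy":-0.076,"wz":0,"claw":0},{"dx":0.1,"dy":0,"dz":-0.9,"wx":0,"wy":-0.076,"wz":0,"claw":0},{"dx":0,"dy":0,"dz":-0.9,"wx":0,"wy":-0.076,"wz":0,"claw":0},{"dx":0,"dy":-0.1,"dz":-0.8,"wx":0,"wy":-0.076,"wz":0,"claw":0}]' >/dev/null; python3 st.py;  CL=0 python3 cup.py .492 .148 .13 1.7 120 13
```

```text
11.57 [-1.2569, 0.7729, 0.7204, 1.7865, 0.4503, 1.2989, -0.6747] [0.5001 0.0778 0.26  ] [-3.1145  1.053   1.7223] F [-0.   0.3 -3. ] 0.011719958728068698 88.62598299980164
n 13 step cm 0.6940336318488582 rot deg 3.086370528886989
[{"dx":0.3,"dy":0.0,"dz":-0.6,"wx":0.001,"wy":-0.054,"wz":0.001,"claw":0.0},{"dx":0.3,"dy":0.0,"dz":-0.6,"wx":0.001,"wy":-0.054,"wz":0.001,"claw":0.0},{"dx":0.2,"dy":-0.0,"dz":-0.7,"wx":0.001,"wy":-0.054,"wz":0.001,"claw":0.0},{"dx":0.2,"dy":-0.0,"dz":-0.7,"wx":0.001,"wy":-0.054,"wz":0.001,"claw":0.0},{"dx":0.2,"dy":-0.0,"dz":-0.7,"wx":0.001,"wy":-0.054,"wz":0.001,"claw":0.0},{"dx":0.1,"dy":-0.0,"dz":-0.7,"wx":0.001,"wy":-0.054,"wz":0.001,"claw":0.0},{"dx":0.1,"dy":-0.0,"dz":-0.7,"wx":0.001,"wy":-0.054,"wz":0.001,"claw":0.0},{"dx":0.1,"dy":-0.0,"dz":-0.7,"wx":0.001,"wy":-0.054,"wz":0.001,"claw":0.0}]
[{"dx":0.0,"dy":-0.0,"dz":-0.7,"wx":0.001,"wy":-0.054,"wz":0.001,"claw":0.0},{"dx":-0.0,"dy":-0.0,"dz":-0.7,"wx":0.001,"wy":-0.054,"wz":0.001,"claw":0.0},{"dx":-0.1,"dy":-0.0,"dz":-0.7,"wx":0.001,"wy":-0.054,"wz":0.001,"claw":0.0},{"dx":-0.1,"dy":-0.0,"dz":-0.6,"wx":0.001,"wy":-0.054,"wz":0.001,"claw":0.0},{"dx":-0.1,"dy":-0.0,"dz":-0.7,"wx":0.001,"wy":-0.054,"wz":0.001,"claw":0.0}]
```

```bash
python3 -m handwheel '[{"dx":0.3,"dy":0,"dz":-0.6,"wx":0.001,"wy":-0.054,"wz":0.001,"claw":0},{"dx":0.3,"dy":0,"dz":-0.6,"wx":0.001,"wy":-0.054,"wz":0.001,"claw":0},{"dx":0.2,"dy":0,"dz":-0.7,"wx":0.001,"wy":-0.054,"wz":0.001,"claw":0},{"dx":0.2,"dy":0,"dz":-0.7,"wx":0.001,"wy":-0.054,"wz":0.001,"claw":0},{"dx":0.2,"dy":0,"dz":-0.7,"wx":0.001,"wy":-0.054,"wz":0.001,"claw":0},{"dx":0.1,"dy":0,"dz":-0.7,"wx":0.001,"wy":-0.054,"wz":0.001,"claw":0},{"dx":0.1,"dy":0,"dz":-0.7,"wx":0.001,"wy":-0.054,"wz":0.001,"claw":0},{"dx":0.1,"dy":0,"dz":-0.7,"wx":0.001,"wy":-0.054,"wz":0.001,"claw":0}]' | grep -E 'force|clock'; python3 -m handwheel '[{"dx":0,"dy":0,"dz":-0.7,"wx":0.001,"wy":-0.054,"wz":0.001,"claw":0},{"dx":0,"dy":0,"dz":-0.7,"wx":0.001,"wy":-0.054,"wz":0.001,"claw":0},{"dx":-0.1,"dy":0,"dz":-0.7,"wx":0.001,"wy":-0.054,"wz":0.001,"claw":0},{"dx":-0.1,"dy":0,"dz":-0.6,"wx":0.001,"wy":-0.054,"wz":0.001,"claw":0},{"dx":-0.1,"dy":0,"dz":-0.7,"wx":0.001,"wy":-0.054,"wz":0.001,"claw":0},{"dx":0,"dy":0,"dz":0,"wx":0,"wy":0,"wz":0,"claw":0},{"dx":0,"dy":0,"dz":0,"wx":0,"wy":0,"wz":0,"claw":0},{"dx":0,"dy":0,"dz":0,"wx":0,"wy":0,"wz":0,"claw":0}]' >/dev/null; python3 st.py
python3 - <<'E'
from h import *
out=[]
for n,uv in(("scene",(370,260)),("top",(240,230))):
    f=optics.grab_frame(n); out.append(cv2.resize(f["frame"][uv[1]-75:uv[1]+75,uv[0]-50:uv[0]+50],None,fx=4,fy=4,interpolation=cv2.INTER_CUBIC))
    print(n,[(round(d["p"],2),[round(v) for v in d["rect"]]) for d in optics.masks_of("roller0_center",n)])
cv2.imwrite("pics/p2.png",np.hstack(out))
E
```

```text
clock: 12.58
force: [-0.3, -0.9, -1.9]
finger_force: 88.8
13.57 [-1.3659, 1.2842, 0.7431, 1.5478, 0.56, 1.7046, -0.7642] [0.4892 0.1683 0.2661] [-0.008   1.3857 -1.4624] F [ 0.1  0.7 -2.5] 0.012190074869059974 88.98084282875061
scene [(0.44, [344, 218, 71, 58])]
top []
```

View pics/p2.png

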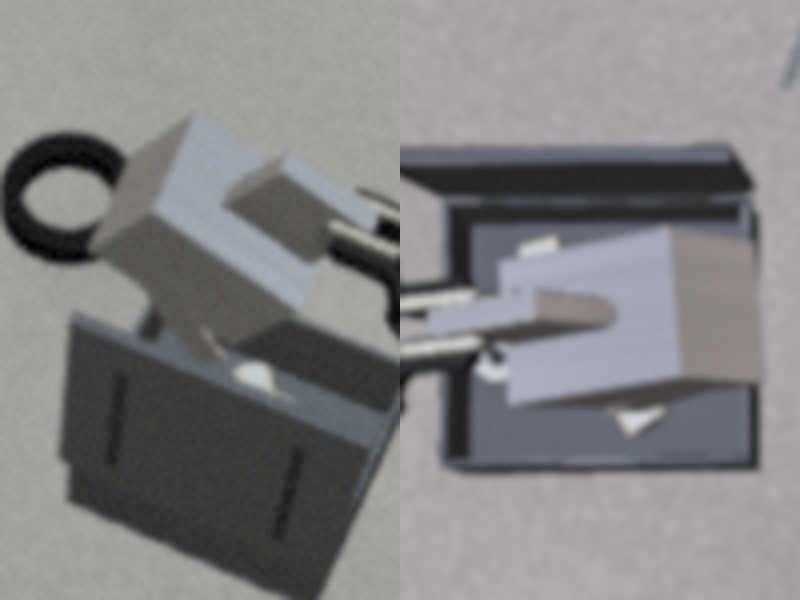

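The rollers have poured: three show inside the box in the right panel, at (540,245), (490,365) and (635,415), and none are outside. I'll shake, tilt a little more in case any stick, then back the cup away upright.

```bash
python3 -m handwheel '[{"dx":0,"dy":0,"dz":0,"wx":0,"wy":-0.08,"wz":0,"claw":0},{"dx":0.8,"dy":0,"dz":0,"wx":0,"wy":-0.05,"wz":0,"claw":0},{"dx":-0.8,"dy":0,"dz":0,"wx":0,"wy":0.05,"wz":0,"claw":0},{"dx":0.8,"dy":0,"dz":0,"wx":0,"wy":-0.05,"wz":0,"claw":0},{"dx":-0.8,"dy":0,"dz":0,"wx":0,"wy":0.05,"wz":0,"claw":0},{"dx":0,"dy":0,"dz":0,"wx":0,"wy":0,"wz":0,"claw":0}]' | grep force; CL=0 python3 cup.py .505 .13 .21 1.7 60 8
```

```text
force: [-0.3, -0.0, -1.8]
finger_force: 88.9
n 8 step cm 1.8941208894260466 rot deg 8.086989617289989
[{"dx":0.1,"dy":0.1,"dz":1.9,"wx":-0.001,"wy":0.141,"wz":-0.002,"claw":0.0},{"dx":-0.1,"dy":0.1,"dz":1.9,"wx":-0.001,"wy":0.141,"wz":-0.002,"claw":0.0},{"dx":-0.4,"dy":0.2,"dz":1.8,"wx":-0.001,"wy":0.141,"wz":-0.002,"claw":0.0},{"dx":-0.6,"dy":0.1,"dz":1.8,"wx":-0.001,"wy":0.141,"wz":-0.002,"claw":0.0},{"dx":-0.9,"dy":0.2,"dz":1.7,"wx":-0.001,"wy":0.141,"wz":-0.002,"claw":0.0},{"dx":-1.1,"dy":0.1,"dz":1.5,"wx":-0.001,"wy":0.141,"wz":-0.002,"claw":0.0},{"dx":-1.3,"dy":0.1,"dz":1.4,"wx":-0.001,"wy":0.141,"wz":-0.002,"claw":0.0},{"dx":-1.5,"dy":0.2,"dz":1.1,"wx":-0.001,"wy":0.141,"wz":-0.002,"claw":0.0}]
```

```bash
python3 -m handwheel '[{"dx":0.1,"dy":0.1,"dz":1.9,"wx":0,"wy":0.141,"wz":-0.002,"claw":0},{"dx":-0.1,"dy":0.1,"dz":1.9,"wx":0,"wy":0.141,"wz":-0.002,"claw":0},{"dx":-0.4,"dy":0.2,"dz":1.8,"wx":0,"wy":0.141,"wz":-0.002,"claw":0},{"dx":-0.6,"dy":0.1,"dz":1.8,"wx":0,"wy":0.141,"wz":-0.002,"claw":0},{"dx":-0.9,"dy":0.2,"dz":1.7,"wx":0,"wy":0.141,"wz":-0.002,"claw":0},{"dx":-1.1,"dy":0.1,"dz":1.5,"wx":0,"wy":0.141,"wz":-0.002,"claw":0},{"dx":-1.3,"dy":0.1,"dz":1.4,"wx":0,"wy":0.141,"wz":-0.002,"claw":0},{"dx":-1.5,"dy":0.2,"dz":1.1,"wx":0,"wy":0.141,"wz":-0.002,"claw":0}]' >/dev/null; python3 st.py; CL=0 python3 cup.py .52 .0 .24 1.4 0 9
```

```text
15.53 [-1.0865, 0.4936, 0.7184, 1.8055, 0.3792, 1.2012, -0.4504] [0.5174 0.0227 0.2941] [-3.1202  0.7046  1.7059] F [ 0.1 -0.3 -2.2] 0.011864960429828845 88.77415895462036
n 9 step cm 2.0233176986486243 rot deg 6.894506137194126
[{"dx":-0.5,"dy":-0.4,"dz":1.9,"wx":0.005,"wy":0.116,"wz":0.033,"claw":0.0},{"dx":-0.7,"dy":-0.4,"dz":1.9,"wx":0.005,"wy":0.116,"wz":0.033,"claw":0.0},{"dx":-0.9,"dy":-0.3,"dz":1.8,"wx":0.005,"wy":0.116,"wz":0.033,"claw":0.0},{"dx":-1.1,"dy":-0.3,"dz":1.7,"wx":0.005,"wy":0.116,"wz":0.033,"claw":0.0},{"dx":-1.3,"dy":-0.2,"dz":1.5,"wx":0.005,"wy":0.116,"wz":0.033,"claw":0.0},{"dx":-1.5,"dy":-0.2,"dz":1.3,"wx":0.005,"wy":0.116,"wz":0.033,"claw":0.0},{"dx":-1.6,"dy":-0.1,"dz":1.2,"wx":0.005,"wy":0.116,"wz":0.033,"claw":0.0},{"dx":-1.8,"dy":-0.1,"dz":1.0,"wx":0.005,"wy":0.116,"wz":0.033,"claw":0.0}]
[{"dx":-1.9,"dy":-0.0,"dz":0.7,"wx":0.005,"wy":0.116,"wz":0.033,"claw":0.0}]
```

```bash
python3 -m handwheel '[{"dx":-0.5,"dy":-0.4,"dz":1.9,"wx":0.005,"wy":0.116,"wz":0.033,"claw":0},{"dx":-0.7,"dy":-0.4,"dz":1.9,"wx":0.005,"wy":0.116,"wz":0.033,"claw":0},{"dx":-0.9,"dy":-0.3,"dz":1.8,"wx":0.005,"wy":0.116,"wz":0.033,"claw":0},{"dx":-1.1,"dy":-0.3,"dz":1.7,"wx":0.005,"wy":0.116,"wz":0.033,"claw":0},{"dx":-1.3,"dy":-0.2,"dz":1.5,"wx":0.005,"wy":0.116,"wz":0.033,"claw":0},{"dx":-1.5,"dy":-0.2,"dz":1.3,"wx":0.005,"wy":0.116,"wz":0.033,"claw":0},{"dx":-1.6,"dy":-0.1,"dz":1.2,"wx":0.005,"wy":0.116,"wz":0.033,"claw":0},{"dx":-1.8,"dy":-0.1,"dz":1.0,"wx":0.005,"wy":0.116,"wz":0.033,"claw":0}]' >/dev/null; python3 st.py
python3 - <<'E'
from h import *
out=[]
for n,uv in(("scene",(350,250)),("top",(270,230))):
    f=optics.grab_frame(n); out.append(cv2.resize(f["frame"][uv[1]-75:uv[1]+75,uv[0]-75:uv[0]+75] ,(400,400),interpolation=cv2.INTER_CUBIC))
cv2.imwrite("pics/p3.png",np.hstack(out))
E
python3 - <<'E'
import numpy as np,subprocess
from cup import tcp
# lip target for the cup standing at x .572,y -.2,yaw .12
for z in(.06,.003):
    c=np.array([.572,-.2,z]); yaw=.12; print((c+[.0675*np.cos(yaw),.0675*np.sin(yaw),.097]).round(4))
E
CL=0 python3 cup.py .639 -.192 .2 .12 0 12
```

```text
16.52 [-0.1113, 0.4078, 0.4872, 1.9007, -0.5009, 0.9807, 0.5139] [ 0.4999 -0.1087  0.2004] [ 3.1341 -0.2272  1.4359] F [ 1.2  0.6 -2.2] 0.01175285894899077 88.73313546180725
[ 0.639  -0.1919  0.157 ]
[ 0.639  -0.1919  0.1   ]
n 12 step cm 0.8874648251665361 rot deg 6.208119968979637
[{"dx":-0.8,"dy":0.2,"dz":0.2,"wx":-0.029,"wy":0.008,"wz":0.104,"claw":0.0},{"dx":-0.8,"dy":0.3,"dz":0.2,"wx":-0.029,"wy":0.008,"wz":0.104,"claw":0.0},{"dx":-0.8,"dy":0.4,"dz":0.3,"wx":-0.029,"wy":0.008,"wz":0.104,"claw":0.0},{"dx":-0.7,"dy":0.5,"dz":0.3,"wx":-0.029,"wy":0.008,"wz":0.104,"claw":0.0},{"dx":-0.7,"dy":0.5,"dz":0.3,"wx":-0.029,"wy":0.008,"wz":0.104,"claw":0.0},{"dx":-0.6,"dy":0.6,"dz":0.3,"wx":-0.029,"wy":0.008,"wz":0.104,"claw":0.0},{"dx":-0.5,"dy":0.6,"dz":0.3,"wx":-0.029,"wy":0.008,"wz":0.104,"claw":0.0},{"dx":-0.5,"dy":0.7,"dz":0.3,"wx":-0.029,"wy":0.008,"wz":0.104,"claw":0.0}]
[{"dx":-0.4,"dy":0.7,"dz":0.3,"wx":-0.029,"wy":0.008,"wz":0.104,"claw":0.0},{"dx":-0.4,"dy":0.8,"dz":0.3,"wx":-0.029,"wy":0.008,"wz":0.104,"claw":0.0},{"dx":-0.3,"dy":0.7,"dz":0.3,"wx":-0.029,"wy":0.008,"wz":0.104,"claw":0.0},{"dx":-0.1,"dy":0.8,"dz":0.4,"wx":-0.029,"wy":0.008,"wz":0.104,"claw":0.0}]
```

View pics/p3.png

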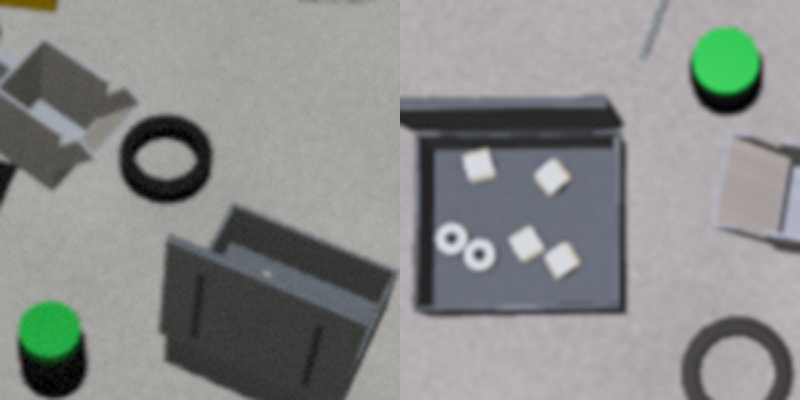

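All six rollers lie in the box: in the right panel, (478,165), (552,177), (451,237), (480,254), (525,243) and (562,260). The cup is empty, so I'm taking it back to the mat.

```bash
python3 -m handwheel '[{"dx":-0.8,"dy":0.2,"dz":0.2,"wx":-0.029,"wy":0.008,"wz":0.104,"claw":0},{"dx":-0.8,"dy":0.3,"dz":0.2,"wx":-0.029,"wy":0.008,"wz":0.104,"claw":0},{"dx":-0.8,"dy":0.4,"dz":0.3,"wx":-0.029,"wy":0.008,"wz":0.104,"claw":0},{"dx":-0.7,"dy":0.5,"dz":0.3,"wx":-0.029,"wy":0.008,"wz":0.104,"claw":0},{"dx":-0.7,"dy":0.5,"dz":0.3,"wx":-0.029,"wy":0.008,"wz":0.104,"claw":0},{"dx":-0.6,"dy":0.6,"dz":0.3,"wx":-0.029,"wy":0.008,"wz":0.104,"claw":0},{"dx":-0.5,"dy":0.6,"dz":0.3,"wx":-0.029,"wy":0.008,"wz":0.104,"claw":0},{"dx":-0.5,"dy":0.7,"dz":0.3,"wx":-0.029,"wy":0.008,"wz":0.104,"claw":0}]' >/dev/null;  python3 -m handwheel '[{"dx":-0.4,"dy":0.7,"dz":0.3,"wx":-0.029,"wy":0.008,"wz":0.104,"claw":0},{"dx":-0.4,"dy":0.8,"dz":0.3,"wx":-0.029,"wy":0.008,"wz":0.104,"claw":0},{"dx":-0.3,"dy":0.7,"dz":0.3,"wx":-0.029,"wy":0.008,"wz":0.104,"claw":0},{"dx":-0.1,"dy":0.8,"dz":0.4,"wx":-0.029,"wy":0.008,"wz":0.104,"claw":0},{"dx":0,"dy":0,"dz":0,"wx":0,"wy":0,"wz":0,"claw":0}]' >/dev/null; python3 st.py; CL=0 python3 cup.py .639 -.192 .104 .12 0 8
```

```text
18.25 [-0.1508, 0.4484, 0.6821, 2.1242, -0.9566, 0.5785, -0.1882] [ 0.5162 -0.2     0.1504] [-3.1357 -0.3354  0.1395] F [ 0.  -0.5 -2.9] 0.012144203236939545 88.722403049469
n 8 step cm 1.2176745030721787 rot deg 0.09653247706116304
[{"dx":-0.4,"dy":0.1,"dz":1.1,"wx":-0.0,"wy":0.001,"wz":0.001,"claw":0.0},{"dx":-0.5,"dy":0.1,"dz":1.1,"wx":-0.0,"wy":0.001,"wz":0.001,"claw":0.0},{"dx":-0.4,"dy":0.1,"dz":1.1,"wx":-0.0,"wy":0.001,"wz":0.001,"claw":0.0},{"dx":-0.5,"dy":0.1,"dz":1.1,"wx":-0.0,"wy":0.001,"wz":0.001,"claw":0.0},{"dx":-0.4,"dy":0.1,"dz":1.2,"wx":-0.0,"wy":0.001,"wz":0.001,"claw":0.0},{"dx":-0.5,"dy":0.1,"dz":1.1,"wx":-0.0,"wy":0.001,"wz":0.001,"claw":0.0},{"dx":-0.5,"dy":0.0,"dz":1.2,"wx":-0.0,"wy":0.001,"wz":0.001,"claw":0.0},{"dx":-0.4,"dy":0.1,"dz":1.1,"wx":-0.0,"wy":0.001,"wz":0.001,"claw":0.0}]
```

```bash
python3 -m handwheel '[{"dx":-0.4,"dy":0.1,"dz":1.1,"wx":0,"wy":0.001,"wz":0.001,"claw":0},{"dx":-0.5,"dy":0.1,"dz":1.1,"wx":0,"wy":0.001,"wz":0.001,"claw":0},{"dx":-0.4,"dy":0.1,"dz":1.1,"wx":0,"wy":0.001,"wz":0.001,"claw":0},{"dx":-0.5,"dy":0.1,"dz":1.1,"wx":0,"wy":0.001,"wz":0.001,"claw":0},{"dx":-0.4,"dy":0.1,"dz":1.2,"wx":0,"wy":0.001,"wz":0.001,"claw":0},{"dx":-0.5,"dy":0.1,"dz":1.1,"wx":0,"wy":0.001,"wz":0.001,"claw":0},{"dx":-0.5,"dy":0,"dz":1.2,"wx":0,"wy":0.001,"wz":0.001,"claw":0},{"dx":-0.2,"dy":0.1,"dz":0.9,"wx":0,"wy":0.001,"wz":0.001,"claw":0}]' >/dev/null; python3 -m handwheel '[{"dx":0,"dy":0,"dz":0,"wx":0,"wy":0,"wz":0,"claw":0},{"dx":0,"dy":0,"dz":0,"wx":0,"wy":0,"wz":0,"claw":0}]' ; python3 st.py
```

```text
clock: 19.5
position: [0.5151, -0.2074, 0.0569]
tool_rot: [-3.133, -0.345, 0.131]
force: [0.4, -0.9, -1.8]
grip_width: 0.0119
finger_force: 88.6
19.5 [0.1746, 0.5659, 0.2821, 2.1716, -1.2406, 0.3463, 0.1247] [ 0.5151 -0.2074  0.0569] [-3.1333 -0.3452  0.1311] F [ 0.4 -0.9 -1.8] 0.011856040861214537 88.64858865737915
```

```bash
python3 -m handwheel '[{"dx":-0.1,"dy":0,"dz":0.3,"wx":0,"wy":0,"wz":0,"claw":0},{"dx":-0.1,"dy":0,"dz":0.3,"wx":0,"wy":0,"wz":0,"claw":0},{"dx":0,"dy":0,"dz":0,"wx":0,"wy":0,"wz":0,"claw":0}]' | grep -E "posi|^force"; python3 -m handwheel '[{"dx":0,"dy":0,"dz":0.1,"wx":0,"wy":0,"wz":0,"claw":0},{"dx":-0.1,"dy":0,"dz":0.1,"wx":0,"wy":0,"wz":0,"claw":0},{"dx":0,"dy":0,"dz":0,"wx":0,"wy":0,"wz":0,"claw":0}]'| grep -E "posi|^force"
```

```text
position: [0.5151, -0.2072, 0.05]
force: [-0.0, 0.2, -1.9]
position: [0.5149, -0.2072, 0.0489]
force: [-11.8, 3.5, 24.3]
```

```bash
python3 -m handwheel '[{"dx":0,"dy":0,"dz":-0.1,"wx":0,"wy":0,"wz":0,"claw":0},{"dx":0,"dy":0,"dz":0,"wx":0,"wy":0,"wz":0,"claw":0}]'| grep -E "posi|^force"; python3 -m handwheel '[{"dx":0,"dy":0,"dz":0,"wx":0,"wy":0,"wz":0,"claw":30},{"dx":0,"dy":0,"dz":0,"wx":0,"wy":0,"wz":0,"claw":100},{"dx":0,"dy":0,"dz":0,"wx":0,"wy":0,"wz":0,"claw":100},{"dx":0,"dy":0,"dz":0,"wx":0,"wy":0,"wz":0,"claw":100},{"dx":0,"dy":0,"dz":0,"wx":0,"wy":0,"wz":0,"claw":100},{"dx":0,"dy":0,"dz":0,"wx":0,"wy":0,"wz":0,"claw":100},{"dx":0,"dy":0,"dz":0,"wx":0,"wy":0,"wz":0,"claw":100}]'; python3 plan.py .455 -.21 .22 .131 160 8
```

```text
position: [0.5146, -0.2074, 0.0492]
force: [-5.7, 1.4, 8.8]
clock: 21.38
position: [0.5145, -0.2073, 0.0489]
tool_rot: [-3.133, -0.345, 0.13]
force: [-0.6, 0.5, 1.1]
grip_width: 0.0853
finger_force: 0.0
n 8 step cm 2.26440858195447 rot deg 0.06508081450969595
[{"dx":0.0,"dy":-0.1,"dz":-2.3,"wx":-0.001,"wy":0.001,"wz":-0.0,"claw":100.0},{"dx":0.0,"dy":-0.1,"dz":-2.3,"wx":-0.001,"wy":0.001,"wz":-0.0,"claw":100.0},{"dx":0.0,"dy":-0.1,"dz":-2.3,"wx":-0.001,"wy":0.001,"wz":-0.0,"claw":100.0},{"dx":0.0,"dy":-0.1,"dz":-2.2,"wx":-0.001,"wy":0.001,"wz":-0.0,"claw":100.0},{"dx":0.1,"dy":-0.1,"dz":-2.3,"wx":-0.001,"wy":0.001,"wz":-0.0,"claw":100.0},{"dx":0.1,"dy":-0.0,"dz":-2.2,"wx":-0.001,"wy":0.001,"wz":-0.0,"claw":100.0},{"dx":0.0,"dy":-0.0,"dz":-2.3,"wx":-0.001,"wy":0.001,"wz":-0.0,"claw":100.0},{"dx":0.1,"dy":-0.1,"dz":-2.2,"wx":-0.001,"wy":0.001,"wz":-0.0,"claw":100.0}]
```

```bash
python3 -m handwheel '[{"dx":0,"dy":-0.1,"dz":-2.3,"wx":0,"wy":0,"wz":0,"claw":100},{"dx":0,"dy":-0.1,"dz":-2.3,"wx":0,"wy":0,"wz":0,"claw":100},{"dx":0,"dy":-0.1,"dz":-2.3,"wx":0,"wy":0,"wz":0,"claw":100},{"dx":0,"dy":-0.1,"dz":-2.2,"wx":0,"wy":0,"wz":0,"claw":100},{"dx":0.1,"dy":-0.1,"dz":-2.3,"wx":0,"wy":0,"wz":0,"claw":100},{"dx":0.1,"dy":0,"dz":-2.2,"wx":0,"wy":0,"wz":0,"claw":0},{"dx":0,"dy":0,"dz":-2.3,"wx":0,"wy":0,"wz":0,"claw":0},{"dx":0.1,"dy":-0.1,"dz":-2.2,"wx":0,"wy":0,"wz":0,"claw":0}]' >/dev/null; python3 st.py; CL=0 python3 plan.py .63 .182 .31 .2 180 12
```

```text
22.38 [-0.1472, 0.2132, 0.7035, 2.1618, -0.6226, 0.6324, -0.4381] [ 0.4556 -0.2105  0.221 ] [-3.1331 -0.345   0.1298] F [ 0.6 -0.7  0.8] 0.03217483914645115 0.0
n 12 step cm 3.6553558323017263 rot deg 1.679855236584967
[{"dx":2.0,"dy":-3.1,"dz":-0.0,"wx":0.0,"wy":-0.029,"wz":-0.006,"claw":0.0},{"dx":2.0,"dy":-3.0,"dz":-0.1,"wx":0.0,"wy":-0.029,"wz":-0.006,"claw":0.0},{"dx":2.0,"dy":-3.0,"dz":-0.2,"wx":0.0,"wy":-0.029,"wz":-0.006,"claw":0.0},{"dx":2.1,"dy":-3.0,"dz":-0.2,"wx":0.0,"wy":-0.029,"wz":-0.006,"claw":0.0},{"dx":2.1,"dy":-3.0,"dz":-0.3,"wx":0.0,"wy":-0.029,"wz":-0.006,"claw":0.0},{"dx":2.1,"dy":-3.0,"dz":-0.3,"wx":0.0,"wy":-0.029,"wz":-0.006,"claw":0.0},{"dx":2.1,"dy":-3.0,"dz":-0.4,"wx":0.0,"wy":-0.029,"wz":-0.006,"claw":0.0},{"dx":2.1,"dy":-3.0,"dz":-0.5,"wx":0.0,"wy":-0.029,"wz":-0.006,"claw":0.0}]
[{"dx":2.1,"dy":-3.0,"dz":-0.5,"wx":0.0,"wy":-0.029,"wz":-0.006,"claw":0.0},{"dx":2.0,"dy":-2.9,"dz":-0.6,"wx":0.0,"wy":-0.029,"wz":-0.006,"claw":0.0},{"dx":2.1,"dy":-2.9,"dz":-0.6,"wx":0.0,"wy":-0.029,"wz":-0.006,"claw":0.0},{"dx":2.0,"dy":-3.0,"dz":-0.7,"wx":0.0,"wy":-0.029,"wz":-0.006,"claw":0.0}]
```

```bash
python3 -m handwheel '[{"dx":2.0,"dy":-3.1,"dz":0,"wx":0,"wy":-0.029,"wz":-0.006,"claw":0},{"dx":2.0,"dy":-3.0,"dz":-0.1,"wx":0,"wy":-0.029,"wz":-0.006,"claw":0},{"dx":2.0,"dy":-3.0,"dz":-0.2,"wx":0,"wy":-0.029,"wz":-0.006,"claw":0},{"dx":2.1,"dy":-3.0,"dz":-0.2,"wx":0,"wy":-0.029,"wz":-0.006,"claw":0},{"dx":2.1,"dy":-3.0,"dz":-0.3,"wx":0,"wy":-0.029,"wz":-0.006,"claw":0},{"dx":2.1,"dy":-3.0,"dz":-0.3,"wx":0,"wy":-0.029,"wz":-0.006,"claw":0},{"dx":2.1,"dy":-3.0,"dz":-0.4,"wx":0,"wy":-0.029,"wz":-0.006,"claw":0},{"dx":2.1,"dy":-3.0,"dz":-0.5,"wx":0,"wy":-0.029,"wz":-0.006,"claw":0}]' >/dev/null; python3 -m handwheel '[{"dx":2.1,"dy":-3.0,"dz":-0.5,"wx":0,"wy":-0.029,"wz":-0.006,"claw":0},{"dx":2.0,"dy":-2.9,"dz":-0.6,"wx":0,"wy":-0.029,"wz":-0.006,"claw":0},{"dx":2.1,"dy":-2.9,"dz":-0.6,"wx":0,"wy":-0.029,"wz":-0.006,"claw":0},{"dx":2.0,"dy":-3.0,"dz":-0.7,"wx":0,"wy":-0.029,"wz":-0.006,"claw":0},{"dx":0,"dy":0,"dz":0,"wx":0,"wy":0,"wz":0,"claw":0}]' >/dev/null; python3 st.py; CL=0 python3 plan.py .63 .181 .17 .2 180 5
cat > lid.py <<'E'
import numpy as np,sys
from plan import *; import os
s_=.11
def tip(a,down=0): 
    d=-s_*np.cos(a)+.008*np.sin(a)+.012; z=.0705+s_*np.sin(a)+.008*np.cos(a)-down
    return np.array([.575+d*np.cos(.04),.179+d*np.sin(.04),z])
A=np.linspace(1.5,float(sys.argv[2]) if len(sys.argv)>2 else 0,int(sys.argv[1])+1)
s=monitor.observe(); p=np.array(s["position"]); r=R.from_euler("xyz",s["tool_rot"]); out=[]
for a in A:
    d=(r.inv().apply(tip(a)-p)*100).round(1); p=p+r.apply(d)/100; print(round(a,2),p.round(3),'{"dx":%g,"dy":%g,"dz":%g,"wx":0,"wy":0,"wz":0,"claw":0}'%tuple(d))
E
echo
```

```text
24.0 [-0.7819, 0.5785, 0.6844, 1.3871, -0.3614, 1.3076, -1.4467] [0.6304 0.1853 0.3083] [3.1372 0.004  0.2071] F [-0.1 -0.7 -0.2] 0.00014629693576314557 0.0
n 5 step cm 2.7667650833843043 rot deg 0.1065320449184188
[{"dx":-0.0,"dy":0.1,"dz":2.8,"wx":0.001,"wy":0.001,"wz":0.001,"claw":0.0},{"dx":-0.0,"dy":0.1,"dz":2.8,"wx":0.001,"wy":0.001,"wz":0.001,"claw":0.0},{"dx":-0.0,"dy":0.1,"dz":2.7,"wx":0.001,"wy":0.001,"wz":0.001,"claw":0.0},{"dx":-0.0,"dy":0.0,"dz":2.8,"wx":0.001,"wy":0.001,"wz":0.001,"claw":0.0},{"dx":-0.1,"dy":0.1,"dz":2.7,"wx":0.001,"wy":0.001,"wz":0.001,"claw":0.0}]
```

```bash
python3 -m handwheel '[{"dx":0,"dy":0.1,"dz":2.8,"wx":0,"wy":0,"wz":0,"claw":0},{"dx":0,"dy":0.1,"dz":2.8,"wx":0,"wy":0,"wz":0,"claw":0},{"dx":0,"dy":0.1,"dz":2.7,"wx":0,"wy":0,"wz":0,"claw":0},{"dx":0,"dy":0,"dz":2.8,"wx":0,"wy":0,"wz":0,"claw":0},{"dx":0,"dy":0.1,"dz":1.5,"wx":0,"wy":0,"wz":0,"claw":0},{"dx":0,"dy":0,"dz":0,"wx":0,"wy":0,"wz":0,"claw":0}]' |grep -E "posi|^force"; python3 lid.py 15
```

```text
position: [0.6301, 0.1774, 0.1828]
force: [-0.4, 0.9, 0.7]
1.5 [0.587 0.18  0.181] {"dx":-4.2,"dy":-1.1,"dz":0.2,"wx":0,"wy":0,"wz":0,"claw":0}
1.4 [0.577 0.179 0.18 ] {"dx":-1,"dy":-0.1,"dz":0.1,"wx":0,"wy":0,"wz":0,"claw":0}
1.3 [0.566 0.178 0.179] {"dx":-1.1,"dy":-0.2,"dz":0.1,"wx":0,"wy":0,"wz":0,"claw":0}
1.2 [0.554 0.178 0.176] {"dx":-1.1,"dy":-0.2,"dz":0.3,"wx":0,"wy":0,"wz":0,"claw":0}
1.1 [0.544 0.178 0.172] {"dx":-1,"dy":-0.2,"dz":0.4,"wx":0,"wy":0,"wz":0,"claw":0}
1.0 [0.534 0.177 0.167] {"dx":-1,"dy":-0.1,"dz":0.5,"wx":0,"wy":0,"wz":0,"claw":0}
0.9 [0.525 0.177 0.162] {"dx":-0.9,"dy":-0.2,"dz":0.5,"wx":0,"wy":0,"wz":0,"claw":0}
0.8 [0.516 0.176 0.155] {"dx":-0.9,"dy":-0.1,"dz":0.7,"wx":0,"wy":0,"wz":0,"claw":0}
0.7 [0.508 0.177 0.147] {"dx":-0.8,"dy":-0.2,"dz":0.8,"wx":0,"wy":0,"wz":0,"claw":0}
0.6 [0.501 0.176 0.139] {"dx":-0.7,"dy":-0.1,"dz":0.8,"wx":0,"wy":0,"wz":0,"claw":0}
0.5 [0.494 0.176 0.13 ] {"dx":-0.6,"dy":-0.1,"dz":0.9,"wx":0,"wy":0,"wz":0,"claw":0}
0.4 [0.489 0.176 0.121] {"dx":-0.5,"dy":-0.1,"dz":0.9,"wx":0,"wy":0,"wz":0,"claw":0}
0.3 [0.484 0.176 0.11 ] {"dx":-0.5,"dy":-0.1,"dz":1.1,"wx":0,"wy":0,"wz":0,"claw":0}
0.2 [0.481 0.175 0.1  ] {"dx":-0.3,"dy":-0,"dz":1,"wx":0,"wy":0,"wz":0,"claw":0}
0.1 [0.478 0.175 0.089] {"dx":-0.3,"dy":-0.1,"dz":1.1,"wx":0,"wy":0,"wz":0,"claw":0}
0.0 [0.477 0.175 0.078] {"dx":-0.1,"dy":-0,"dz":1.1,"wx":0,"wy":0,"wz":0,"claw":0}
```

```bash
python3 -m handwheel '[{"dx":-2.1,"dy":-0.6,"dz":0.1,"wx":0,"wy":0,"wz":0,"claw":0},{"dx":-2.1,"dy":-0.5,"dz":0.1,"wx":0,"wy":0,"wz":0,"claw":0},{"dx":-1.0,"dy":-0.1,"dz":0.1,"wx":0,"wy":0,"wz":0,"claw":0},{"dx":-1.1,"dy":-0.2,"dz":0.1,"wx":0,"wy":0,"wz":0,"claw":0},{"dx":-1.1,"dy":-0.2,"dz":0.3,"wx":0,"wy":0,"wz":0,"claw":0},{"dx":-1.0,"dy":-0.2,"dz":0.4,"wx":0,"wy":0,"wz":0,"claw":0},{"dx":-1.0,"dy":-0.1,"dz":0.5,"wx":0,"wy":0,"wz":0,"claw":0}]' |grep -E "posi|^force"; python3 -m handwheel '[{"dx":-0.9,"dy":-0.2,"dz":0.5,"wx":0,"wy":0,"wz":0,"claw":0},{"dx":-0.9,"dy":-0.1,"dz":0.7,"wx":0,"wy":0,"wz":0,"claw":0},{"dx":-0.8,"dy":-0.2,"dz":0.8,"wx":0,"wy":0,"wz":0,"claw":0}]' |grep -E "posi|^force"
```

```text
position: [0.5342, 0.1774, 0.1672]
force: [1.6, 1.3, 2.3]
position: [0.5073, 0.1769, 0.1469]
force: [0.8, -1.1, 2.9]
```

The contact force is about 2–3 N in the expected direction, so the lid is following.

```bash
python3 -m handwheel '[{"dx":-0.7,"dy":-0.1,"dz":0.8,"wx":0,"wy":0,"wz":0,"claw":0},{"dx":-0.6,"dy":-0.1,"dz":0.9,"wx":0,"wy":0,"wz":0,"claw":0},{"dx":-0.5,"dy":-0.1,"dz":0.9,"wx":0,"wy":0,"wz":0,"claw":0},{"dx":-0.5,"dy":-0.1,"dz":1.1,"wx":0,"wy":0,"wz":0,"claw":0},{"dx":-0.3,"dy":0,"dz":1.0,"wx":0,"wy":0,"wz":0,"claw":0},{"dx":-0.3,"dy":-0.1,"dz":0.9,"wx":0,"wy":0,"wz":0,"claw":0},{"dx":0,"dy":0,"dz":0,"wx":0,"wy":0,"wz":0,"claw":0}]' |grep -E "posi|^force"; python3 -m handwheel '[{"dx":0,"dy":0,"dz":0.5,"wx":0,"wy":0,"wz":0,"claw":0},{"dx":0,"dy":0,"dz":0.4,"wx":0,"wy":0,"wz":0,"claw":0},{"dx":0,"dy":0,"dz":0.2,"wx":0,"wy":0,"wz":0,"claw":0},{"dx":0,"dy":0,"dz":0,"wx":0,"wy":0,"wz":0,"claw":0}]' |grep -E "posi|^force"
```

```text
position: [0.478, 0.1755, 0.0908]
force: [-0.1, 0.6, -0.2]
position: [0.4785, 0.1756, 0.0804]
force: [-0.4, -0.1, -0.2]
```

```bash
for i in 1 ; do python3 -m handwheel '[{"dx":0,"dy":0,"dz":0.2,"wx":0,"wy":0,"wz":0,"claw":0},{"dx":0,"dy":0,"dz":0,"wx":0,"wy":0,"wz":0,"claw":0}]' |grep -E "posi|^force"; python3 -m handwheel '[{"dx":0,"dy":0,"dz":0.1,"wx":0,"wy":0,"wz":0,"claw":0},{"dx":0,"dy":0,"dz":0.1,"wx":0,"wy":0,"wz":0,"claw":0},{"dx":0,"dy":0,"dz":0,"wx":0,"wy":0,"wz":0,"claw":0}]' |grep -E "posi|^force"; done
python3 - <<'E'
from h import *
out=[]
for n,uv in(("scene",(350,260)),("top",(260,230))):
    f=optics.grab_frame(n); out.append(cv2.resize(f["frame"][uv[1]-75:uv[1]+75,uv[0]-75:uv[0]+75] ,(400,400),interpolation=cv2.INTER_CUBIC))
cv2.imwrite("pics/p4.png",np.hstack(out))
E
```

```text
position: [0.4784, 0.1757, 0.0784]
force: [-0.2, -0.1, 1.4]
position: [0.4784, 0.1757, 0.0764]
force: [-0.4, -0.4, 2.0]
```

View pics/p4.png

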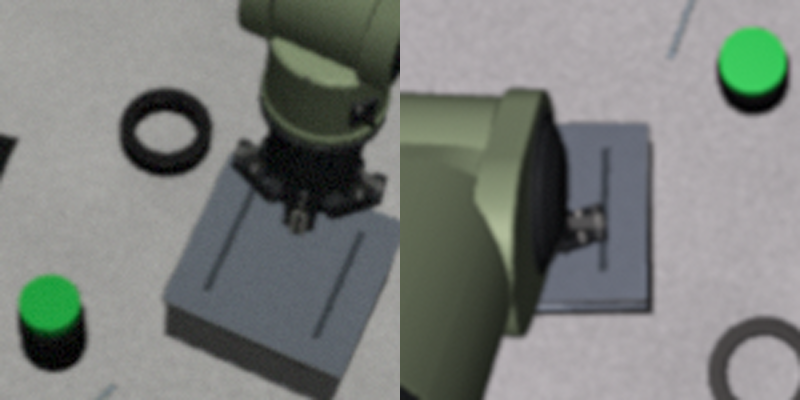

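The lid is nearly or fully shut, with the fingertip on it at (300,220) in the left panel. The force is still low (2 N), so I'll press down until it meets the stop.

```bash
python3 -m handwheel '[{"dx":0,"dy":0,"dz":0.2,"wx":0,"wy":0,"wz":0,"claw":0},{"dx":0,"dy":0,"dz":0,"wx":0,"wy":0,"wz":0,"claw":0}]' |grep -E "posi|^force";python3 -m handwheel '[{"dx":0,"dy":0,"dz":0.1,"wx":0,"wy":0,"wz":0,"claw":0},{"dx":0,"dy":0,"dz":0,"wx":0,"wy":0,"wz":0,"claw":0}]' |grep -E "posi|^force"
```

```text
position: [0.4784, 0.1756, 0.0744]
force: [-1.6, 0.5, 1.5]
position: [0.4784, 0.1756, 0.0734]
force: [-0.8, 0.6, 1.2]
```

```bash
for i in 1; do python3 -m handwheel '[{"dx":0,"dy":0,"dz":0.2,"wx":0,"wy":0,"wz":0,"claw":0},{"dx":0,"dy":0,"dz":0,"wx":0,"wy":0,"wz":0,"claw":0}]' |grep -E "posi|^force";python3 -m handwheel '[{"dx":0,"dy":0,"dz":0.2,"wx":0,"wy":0,"wz":0,"claw":0},{"dx":0,"dy":0,"dz":0,"wx":0,"wy":0,"wz":0,"claw":0}]' |grep -E "posi|^force";python3 -m handwheel '[{"dx":0,"dy":0,"dz":0.1,"wx":0,"wy":0,"wz":0,"claw":0},{"dx":0,"dy":0,"dz":0,"wx":0,"wy":0,"wz":0,"claw":0}]' |grep -E "posi|^force"; done
```

```text
position: [0.4784, 0.1756, 0.0714]
force: [-0.9, 0.2, 1.1]
position: [0.4784, 0.1756, 0.0694]
force: [-0.3, 0.2, 1.1]
position: [0.4784, 0.1756, 0.0684]
force: [1.0, -0.9, 1.3]
```

```bash
for i in 1; do python3 -m handwheel '[{"dx":0,"dy":0,"dz":0.2,"wx":0,"wy":0,"wz":0,"claw":0},{"dx":0,"dy":0,"dz":0,"wx":0,"wy":0,"wz":0,"claw":0}]' |grep -E "posi|^force";python3 -m handwheel '[{"dx":0,"dy":0,"dz":0.2,"wx":0,"wy":0,"wz":0,"claw":0},{"dx":0,"dy":0,"dz":0,"wx":0,"wy":0,"wz":0,"claw":0}]' |grep -E "posi|^force"; done
python3 - <<'E'
from h import *
S=3; F={};A={}
for n in("scene","top"):
    F[n]=optics.grab_frame(n); f=F[n]["frame"]
im=cv2.resize(F["scene"]["frame"],None,fx=5,fy=5,interpolation=cv2.INTER_CUBIC)
for a,c in((0,(0,0,255)),(.1,(0,255,0))):
    L=lidpts(a)@Rz(.04).T+[.505,.1764,0]; h=cv2.convexHull(((proj(F["scene"],L)+.5)*5).astype(np.int32)); cv2.polylines(im,[h],True,c,1)
cv2.imwrite("pics/p5.png",im[1150:1700,1600:2250])
E
```

```text
position: [0.4784, 0.1756, 0.0664]
force: [-0.7, 0.6, 0.2]
position: [0.4784, 0.1756, 0.0644]
force: [-0.9, 0.5, -0.1]
```

View pics/p5.png

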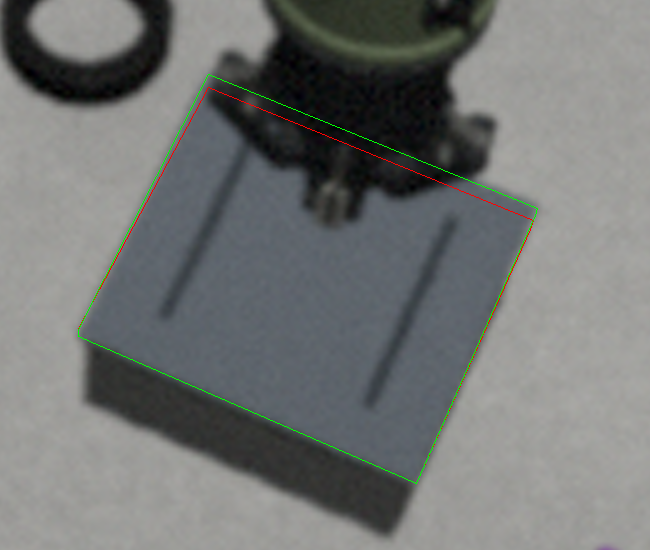

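The free edge's corner at (530,203) lies nearer the green outline (0.1 rad) than the red one (shut), so the lid is still slightly open. I'll keep pressing and watch the force.

```bash
python3 -c "
from h import *
f=optics.grab_frame('scene')
for z in(.0644,.0744,.0785,.0885): print(z,(proj(f,[[.4784,.1756,z]])*5-[1600,1150]).round(0))"
python3 -m handwheel '[{"dx":0,"dy":0,"dz":0.2,"wx":0,"wy":0,"wz":0,"claw":0},{"dx":0,"dy":0,"dz":0,"wx":0,"wy":0,"wz":0,"claw":0},{"dx":0,"dy":0,"dz":0,"wx":0,"wy":0,"wz":0,"claw":0}]' |grep -E "posi|^force|clock|width"
python3 -m handwheel '[{"dx":0,"dy":0,"dz":0.2,"wx":0,"wy":0,"wz":0,"claw":0},{"dx":0,"dy":0,"dz":0,"wx":0,"wy":0,"wz":0,"claw":0},{"dx":0,"dy":0,"dz":0,"wx":0,"wy":0,"wz":0,"claw":0}]' |grep -E "posi|^force"
```

```text
0.0644 [[326. 243.]]
0.0744 [[328. 233.]]
0.0785 [[329. 229.]]
0.0885 [[331. 218.]]
clock: 30.38
position: [0.4784, 0.1756, 0.0625]
force: [0.1, 0.5, -1.1]
grip_width: -0.0001
position: [0.4785, 0.1756, 0.0605]
force: [-0.5, -0.5, 0.4]
```

```bash
cat > edge.py <<'E'
from h import *
f=optics.grab_frame("scene"); g=cv2.GaussianBlur(cv2.cvtColor(f["frame"],cv2.COLOR_BGR2GRAY).astype(np.float32),(0,0),.8)
A=np.arange(-.1,.3,.01); prof=[]
for a in A:   # top free edge of the lid at angle a, several y
    c,s=np.cos(a),np.sin(a); L=np.array([[-.143*c+.008*s+.07,y,.0705+.143*s+.008*c] for y in np.r_[.058:.080:8j]])
    u=proj(f,L@Rz(.04).T+[.505,.1764,0]).astype(np.float32); prof.append(cv2.remap(g,u[:,:1],u[:,1:],cv2.INTER_LINEAR).mean())
p=np.array(prof); d=np.gradient(p); print("lid angle +y end:",A[np.argmax(d)].round(3),p.round(0).astype(int).tolist())
E
python3 edge.py; python3 st.py
```

```text
lid angle +y end: 0.09 [101, 101, 101, 101, 101, 101, 101, 101, 101, 101, 102, 103, 104, 106, 108, 111, 114, 118, 122, 127, 131, 136, 140, 143, 146, 149, 151, 153, 155, 156, 156, 157, 157, 157, 158, 158, 158, 158, 158, 157]
30.8 [-0.8509, 0.6261, 0.5267, 2.0316, -0.5234, 0.6215, -1.3381] [0.4785 0.1756 0.0605] [3.1372e+00 2.8000e-03 2.0340e-01] F [-0.3  0.4  0.1] 0.0003198631869792803 0.0003176669815729838
```

```bash
python3 -m handwheel '[{"dx":0,"dy":0,"dz":-0.4,"wx":0,"wy":0,"wz":0,"claw":0},{"dx":0,"dy":0,"dz":-0.6,"wx":0,"wy":0,"wz":0,"claw":0},{"dx":0,"dy":0,"dz":0,"wx":0,"wy":0,"wz":0,"claw":0}]' |grep -E "posi|^force"; python3 edge.py;python3 -m handwheel '[{"dx":0,"dy":0,"dz":-0.6,"wx":0,"wy":0,"wz":0,"claw":0},{"dx":0,"dy":0,"dz":-1,"wx":0,"wy":0,"wz":0,"claw":0},{"dx":0,"dy":0,"dz":-1.4,"wx":0,"wy":0,"wz":0,"claw":0},{"dx":0,"dy":0,"dz":0,"wx":0,"wy":0,"wz":0,"claw":0}]' |grep -E "posi|^force"; python3 edge.py
```

```text
position: [0.4788, 0.1758, 0.0711]
force: [-0.4, 0.6, -0.5]
lid angle +y end: 0.09 [101, 101, 101, 101, 101, 101, 101, 101, 101, 101, 102, 103, 104, 106, 108, 111, 115, 119, 123, 127, 132, 136, 140, 144, 147, 150, 153, 155, 156, 157, 158, 159, 159, 159, 160, 160, 160, 160, 160, 159]
position: [0.4791, 0.1761, 0.1017]
force: [-0.0, -0.6, -0.3]
lid angle +y end: 0.09 [100, 100, 100, 100, 100, 100, 101, 101, 101, 101, 102, 103, 104, 106, 108, 111, 114, 118, 122, 127, 131, 135, 140, 143, 147, 150, 152, 154, 156, 157, 158, 159, 159, 160, 160, 160, 161, 161, 161, 161]
```

```bash
python3 - <<'E'
from h import *; from plan import toolR
f=optics.grab_frame("scene")
y=np.array([.1,-.995,0]); t=np.array([.5213,-.2101,.0497]); tz=toolR(.11,np.radians(160.5)).apply([0,0,1])
for b in(0,.013,.02,.03): print(b,[proj(f,[t-b*tz+s*.05*y])[0].round(1) for s in(-1,1)])
im=cv2.imread("pics/p4.png")[:,:400]; im=cv2.resize(im,(150,150),interpolation=cv2.INTER_AREA); full=f["frame"].copy(); now=full.copy(); full[185:335,275:425]=im
g=lambda I:cv2.GaussianBlur(cv2.cvtColor(I,cv2.COLOR_BGR2GRAY).astype(np.float32),(0,0),.8)
A=np.arange(-.1,.4,.02)
for I in(g(full),g(now)):
    o=[]
    for a in A:
        c,s=np.cos(a),np.sin(a); L=np.array([[-.143*c+.008*s+.07,yy,.0705+.143*s+.008*c] for yy in np.r_[.06:.076:6j]])
        u=proj(f,L@Rz(.04).T+[.505,.1764,0]).astype(np.float32); o.append(cv2.remap(I,u[:,:1],u[:,1:],cv2.INTER_LINEAR).mean())
    print(np.round(o).astype(int).tolist())
# column profile of dark fingers through the tip: brightness along projected TCP axis
s=monitor.observe(); p=np.array(s["position"])
for dy in(-.012,0,.012):
    Z=np.arange(-.06,.06,.005); u=proj(f,p+np.c_[0*Z,0*Z+dy,Z]).astype(np.float32); print(dy,cv2.remap(g(now),u[:,:1],u[:,1:],cv2.INTER_LINEAR).ravel().round().astype(int).tolist())
E
```

```text
0 [array([256. , 236.7]), array([221., 224.])]
0.013 [array([256.2, 232.7]), array([221., 220.])]
0.02 [array([256.3, 230.5]), array([221. , 217.8])]
0.03 [array([256.5, 227.3]), array([221. , 214.6])]
[99, 99, 99, 99, 99, 99, 100, 100, 100, 101, 103, 104, 107, 111, 116, 121, 126, 132, 137, 141, 145, 148, 151, 152, 154]
[99, 99, 99, 99, 100, 101, 103, 107, 113, 121, 130, 139, 146, 151, 155, 158, 159, 160, 161, 161, 161, 161, 161, 161, 161]
-0.012 [99, 100, 100, 100, 100, 99, 100, 101, 100, 100, 100, 100, 100, 99, 97, 92, 80, 62, 48, 42, 38, 34, 31, 26]
0 [100, 100, 100, 100, 100, 99, 98, 98, 98, 98, 98, 98, 99, 99, 94, 83, 69, 58, 53, 52, 54, 58, 61, 54]
0.012 [99, 99, 98, 98, 99, 99, 99, 100, 99, 99, 99, 99, 100, 100, 101, 100, 99, 98, 90, 78, 68, 63, 59, 56]
```

The comparison explains it: the real fingertip sits about 2 cm behind the reported TCP, and the lid did move, from about 0.22 to 0.09 rad. I just need to go further down.

```bash
python3 -m handwheel '[{"dx":0,"dy":0,"dz":1.2,"wx":0,"wy":0,"wz":0,"claw":0},{"dx":0,"dy":0,"dz":1.2,"wx":0,"wy":0,"wz":0,"claw":0},{"dx":0,"dy":0,"dz":1.2,"wx":0,"wy":0,"wz":0,"claw":0},{"dx":0,"dy":0,"dz":0.6,"wx":0,"wy":0,"wz":0,"claw":0},{"dx":0,"dy":0,"dz":0.3,"wx":0,"wy":0,"wz":0,"claw":0},{"dx":0,"dy":0,"dz":0.2,"wx":0,"wy":0,"wz":0,"claw":0},{"dx":0,"dy":0,"dz":0,"wx":0,"wy":0,"wz":0,"claw":0}]' |grep -E "posi|^force"; python3 edge.py | cut -c1-30;  python3 -m handwheel '[{"dx":0,"dy":0,"dz":0.2,"wx":0,"wy":0,"wz":0,"claw":0},{"dx":0,"dy":0,"dz":0,"wx":0,"wy":0,"wz":0,"claw":0}]' |grep -E "posi|^force";  python3 -m handwheel '[{"dx":0,"dy":0,"dz":0.2,"wx":0,"wy":0,"wz":0,"claw":0},{"dx":0,"dy":0,"dz":0,"wx":0,"wy":0,"wz":0,"claw":0}]' |grep -E "posi|^force"; python3 edge.py | cut -c1-30
```

```text
position: [0.4785, 0.1756, 0.0536]
force: [-0.0, 0.4, 1.1]
lid angle +y end: 0.03 [101, 1
position: [0.4785, 0.1756, 0.0515]
force: [0.3, -0.7, 0.6]
position: [0.4784, 0.1755, 0.0494]
force: [-0.0, -0.7, 0.9]
lid angle +y end: -0.0 [101, 1
```

```bash
for i in 1; do python3 -m handwheel '[{"dx":0,"dy":0,"dz":0.1,"wx":0,"wy":0,"wz":0,"claw":0},{"dx":0,"dy":0,"dz":0,"wx":0,"wy":0,"wz":0,"claw":0}]' |grep -E "posi|^force";  python3 -m handwheel '[{"dx":0,"dy":0,"dz":0.1,"wx":0,"wy":0,"wz":0,"claw":0},{"dx":0,"dy":0,"dz":0,"wx":0,"wy":0,"wz":0,"claw":0}]' |grep -E "posi|^force"; python3 -m handwheel '[{"dx":0,"dy":0,"dz":0.1,"wx":0,"wy":0,"wz":0,"claw":0},{"dx":0,"dy":0,"dz":0,"wx":0,"wy":0,"wz":0,"claw":0}]' |grep -E "posi|^force"; done; python3 edge.py | cut -c1-30
```

```text
position: [0.4785, 0.1755, 0.0487]
force: [-1.8, -0.3, 7.1]
position: [0.4785, 0.1756, 0.0484]
force: [-7.8, -2.0, 29.6]
position: [0.4785, 0.1756, 0.0482]
force: [-14.7, -3.6, 51.0]
lid angle +y end: -0.02 [102,
```

That's the hard stop, so the lid is shut. Backing off and checking the cup.

```bash
python3 -m handwheel '[{"dx":0,"dy":0,"dz":-0.3,"wx":0,"wy":0,"wz":0,"claw":0},{"dx":0,"dy":0,"dz":-1,"wx":0,"wy":0,"wz":0,"claw":0},{"dx":0,"dy":0,"dz":-3,"wx":0,"wy":0,"wz":0,"claw":0},{"dx":0,"dy":0,"dz":-4,"wx":0,"wy":0,"wz":0,"claw":0},{"dx":0,"dy":0,"dz":-4,"wx":0,"wy":0,"wz":0,"claw":0},{"dx":0,"dy":0,"dz":-2,"wx":0,"wy":0,"wz":0,"claw":0},{"dx":0,"dy":0,"dz":0,"wx":0,"wy":0,"wz":0,"claw":0},{"dx":0,"dy":0,"dz":0,"wx":0,"wy":0,"wz":0,"claw":0}]' |grep -E "posi|^force|clock"; python3 edge.py|cut -c1-30; python3 - <<'E'
from h import *
S=4;F={};obs={}
for n,uv in(("scene",(222,241)),("top",(423,207))):
    F[n]=optics.grab_frame(n)
    for d in optics.masks_of("cup",n):
        if np.hypot(d["rect"][0]+d["rect"][2]/2-uv[0],d["rect"][1]+d["rect"][3]/2-uv[1])<25: obs[n]=cv2.resize(d["region"].astype(np.uint8),None,fx=S,fy=S,interpolation=cv2.INTER_NEAREST);break
def c(p):
    R=Rz(p[2])@cv2.Rodrigues(np.array([0,p[3],0.]))[0]@cv2.Rodrigues(np.array([p[4],0,0.]))[0]; parts=[P@R.T for P in CUP]
    return -sum((lambda s:(s&obs[n]).sum()/(s|obs[n]).sum())(sil(F[n],parts,p[0],p[1],0,.003,S)) for n in obs)
x0=np.array([.575,-.2,.12,0,0]); r=minimize(c,x0,method="Nelder-Mead",options=dict(initial_simplex=np.vstack([x0,x0+np.diag([.01,.01,.1,.1,.1])]),xatol=1e-4,fatol=1e-5)); print(list(obs),r.x.round(3),r.fun)
E
```

```text
clock: 35.1
position: [0.4783, 0.1762, 0.189]
force: [0.1, 0.3, -0.6]
lid angle +y end: -0.02 [100, 
['scene', 'top'] [ 0.573 -0.2    0.13   0.011  0.007] -1.908380229428759
```

The cup stands upright (tilt about 0.01 rad), about 10 mm from the mat's centre. The lid is shut and the arm is clear.

```bash
python3 -c "
from workcell import job_done; print(job_done())"
```

```text
the job is handed in; nothing more can be done
None
```

I've handed the job in: before hand-in, I saw all six rollers in the grey box, its lid pressed shut to the stop, and the empty cup upright about 10 mm from the mat's centre; `job_done()` returned no verdict.

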